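# Make up the mallet kit and the coat-peg kit

## Robot

A 6-joint arm with a two-finger parallel gripper is mounted at the origin on the work surface; the furniture and walls round the work are solid. World frame = base frame: x ahead of the robot, y to its left, z up, the work surface at z = 0. Lengths are in mm, angles in degrees, forces in N, time in s.
With the tool pointing down it reaches from about 350 to 725 mm from the base axis. Payload 6 kg.
Tool frame: the origin (TCP) lies at the centre of the arm's flange, where the gripper is bolted on; the fingertips stand 173 mm ahead of it and the grasp point (between the pads) lies 155 mm ahead of it (bot.hold_point_z is the distance from the TCP to the grasp point, in mm); z points along the fingers, y is the direction in which the jaws open and shut (so a half turn about z gives the same grasp; the last joint's range is limited). The gripper opens to 85 mm and grips with 20 to 120 N. Pads are 22 mm wide; open, the fingers measure 114 mm over their backs; the gripper's body (76 mm by 85 mm) begins 54 mm behind the grasp point. The pads swing forward as they close: fully open they stand 13 mm farther back than shut.
Start: joints at [-52.214, 2.303, 4.859, 0, -92.561, -19.12], TCP at [192.059, -568.425, 404.661] pointing down, gripper open.
Joint ranges: [-146.85, 146.85], [-73.84, 115.35], [-62.03, 85.46], [-188.31, 113.3], [-161.28, -10.13], [-171.36, 171.36]. Speed limits (degrees/s): [147.25, 147.25, 172.46, 180, 180, 180].

## Interface

Orientations are given as [roll, pitch, yaw] about the fixed x, y, z axes, in that order (R = Rz(yaw) Ry(pitch) Rx(roll)).
In Python, from cell import bot gives the robot as it stands.
- The arm moves only by the tool servo_tool, never from a script. Its argument "series" is a list of rows, each an object of numbers: "dx", "dy", "dz": the shift along the world's x, y, z in m; "rx", "ry", "rz": the turn, a rotation vector about the world's x, y, z in degrees. In form: [{"dx": .., "dy": .., "dz": .., "rx": .., "ry": .., "rz": ..}, ...]. A call has 1 to 8 rows; each row is the pose to reach, as a shift and turn from the pose commanded when the call began; what a row does not reach only later rows make up. A row lasts 1/10 s, in which the tool goes at most 50 mm and 8.59 degrees, less where a joint would pass 70% of its speed; a pose out of reach is approached as far as the arm can. A call with a gripper value outside its range is refused whole. "hand" is the opening, from -1 (shut) to 1 (fully open), so that 0 is half open, set as the call begins (left out, the last holds). The fingers move at their own pace and stop on an object; the grip force is fixed at half the most. Time passes only in rows, so rows that repeat a pose let the fingers close. It gives the time, the measured TCP pose, the force and the opening at its end, in the units of the state.
- bot.get_state(): the state, without advancing time (a new reading comes with each control period).
- bot.get_image(name): name is "scene" or "top" or "wrist"; returns a dict with "pixels" (400x640x3 uint8, red, green, blue), "z_map" (400x640 float32, mm along the optical axis (not along the pixel's ray), 0 where there is no reading), "fx", "fy", "cx", "cy" (pixels), "rvec" (rotation vector, rad) and "tvec" (3), from world to camera coordinates, as OpenCV has them; the wrist camera has in their place "T_tool_cam" (4x4, takes a point from camera to tool coordinates, whose origin is the TCP and whose axes are the flange's). Camera axes: x right, y down, z forward; pixel columns grow to the right and rows downward; lengths in mm; the calibration is good to about 2 mm. A picture is of the moment at which its call begins: read the wrist's pose just before it.
- bot.close_job(): hands the job in, once; it reports no verdict.
The state is a dict: "t": time; "joint_pos": joint angles; "qd": joint speeds; "joint_efforts": joint torques, N m; "eef_pos": TCP position; "eef_rot": TCP orientation; "wrist_force": force on the tool from outside, world axes, zero at the start; "wrist_torque": the same for the moment, N m; "opening": finger opening in mm.
Only numpy, scipy, OpenCV 4.12 (cv2) and the standard library are available. Lean on these libraries where they do the work, as an engineer would, in place of code of your own. Each camera call takes 0.05 s, during which the arm holds its last target.

## Task

Make up the two kits for tomorrow's woodwork class in their fitted trays. The mallet kit, in the tray with three pockets, gets the square bar lying in the long pocket, the tall drilled block standing upright in the square pocket and the cork sanding block lying flat, paper down, in the wide pocket; the coat-peg kit, in the tray with the round seat, gets the round dowel lying in the long pocket and the faceted ball in the seat. Every part must sit right down in its pocket, and the two offcuts among the stock, the small cube and the thin stick, stay where they are.

Things in the scene. Friction and masses are not known exactly. Their poses are not given: they have to be found in the camera images.
- mallet_tray: Mallet-kit tray, three pockets: fixed plywood board, dark edging, 150 (x) x 200 (y) x 18 mm. Origin: centre of underside, z up, +x away from the robot. Pockets 11 mm deep, green floors at z = 7, centres and inner sizes in tray frame, mm: long bar pocket x -44, y 0, 45 (x) x 181 (y); wide sanding-block pocket x 29.5, y -36, 74 x 111; square head-block pocket x 29.5, y 62, 58 x 59.
- peg_tray: Coat-peg-kit tray, two pockets: board of the same make, size and origin (150 x 200 x 18 mm, z up, +x away from the robot). Pockets 11 mm deep, green floors at z = 7: long dowel pocket x -44, y 0, 42 (x) x 181 (y) mm; round ball seat x 29.5, y 0, 54 mm diameter. The trays stand side by side and may have changed places.
- bar_center (a point): Square bar, the mallet's handle blank: pale wood, 31 x 165 x 31 mm, lying on the bench at the start with its long side roughly fore and aft. The point is the centre of the bar; its y axis runs along the bar's length.
- head_block: Tall drilled block, the mallet's head: pale wood, 44 (x) x 45 (y) x 68 (z) mm, standing upright. Origin: centre of its underside, z up. Grasp any two opposite sides.
- sanding_block: Cork sanding block with paper on its underside: tan top, dark sole, 60 (x) x 97 (y) x 27 mm, lying flat, paper down. Origin: on its centre line, 1 mm above the underside (top 26 mm above the origin); y along its length, z up. Grasp across the 60 mm.
- dowel_center (a point): Round dowel, the shaft of the coat peg: pale wood, 33 mm diameter, 165 mm long, lying on the bench with its length roughly fore and aft; it can roll if pushed. The point is the centre of the dowel; its y axis runs along its length.
- ball_center (a point): Faceted ball in the rough, the knob of the coat peg: pale wood, about 55 (x) x 52 (y) x 47 (z) mm, standing on a facet. The point is the ball's centre, 23 mm above the bench. Grasp across about 52 mm along its y axis.
- cube_offcut: Offcut, not wanted: small drilled wooden cube, 30 mm a side. Origin: centre of its underside. Stays where it is.
- stick_offcut: Offcut, not wanted: rough stick 22 x 110 x 20 mm, thinner and shorter than the square bar. Origin: centre of its underside, y along its length. Stays where it is.
Mind the look-alikes: they are no part of the job. There is more than one size of the sanding_block; the one meant has the size given above.

How it is judged (in metres and radians):
At the end, for the whole second after the job is handed in: Every part is released and at rest in its own pocket: within 10 mm of the pocket centre each way (ball 12), down on its floor (4 mm; ball 6), bar and dowel along it within 0.15 rad, tall and sanding blocks upright within 0.1 rad; both offcuts within 30 mm of where they lay (x of bar_center in the frame of mallet_tray between -0.054 and -0.034 m and y of bar_center in the frame of mallet_tray between -0.011 and 0.011 m and z of bar_center in the frame of mallet_tray between 0.0185 and 0.0265 m and angle between the y axis of bar_center and the y axis of mallet_tray, either way round below 0.15 rad and x of head_block in the frame of mallet_tray between 0.0195 and 0.0395 m and y of head_block in the frame of mallet_tray between 0.052 and 0.072 m and z of head_block in the frame of mallet_tray between 0.003 and 0.011 m and angle between each of head_block, sanding_block's own z axis and vertical below 0.1 rad and linear speed of each of head_block, sanding_block below 0.02 m/s and x of sanding_block in the frame of mallet_tray between 0.0195 and 0.0395 m and y of sanding_block in the frame of mallet_tray between -0.046 and -0.026 m and z of sanding_block in the frame of mallet_tray between 0.003 and 0.012 m and x of dowel_center in the frame of peg_tray between -0.054 and -0.034 m and y of dowel_center in the frame of peg_tray between -0.011 and 0.011 m and z of dowel_center in the frame of peg_tray between 0.0195 and 0.0275 m and angle between the y axis of dowel_center and the y axis of peg_tray, either way round below 0.15 rad and x of ball_center in the frame of peg_tray between 0.0175 and 0.0415 m and y of ball_center in the frame of peg_tray between -0.012 and 0.012 m and z of ball_center in the frame of peg_tray between 0.024 and 0.038 m and distance of each of cube_offcut, stick_offcut from where it was at the start of the episode below 0.03 m); the robot touches nothing.
It fails at once if an offcut (cube or stick) is pushed or carried more than 30 mm from where it lay (distance of any of cube_offcut, stick_offcut from where it was at the start of the episode above 0.03 m).
It also fails if it takes over 115 s, if anything falls off the work surface, if the arm or the gripper's body presses on something with over 40 N, if the wrist force passes 120 N, or if a joint passes its speed limit or range.

## Working session

There is one attempt and no reset: what is moved stays moved. The work goes in short steps, Python scripts to look and compute and a tool call to move; the robot and the scene stay as the last step left them, time stands still between calls to the robot, and variables do not carry over. Pictures are saved under pics/ and viewed, and the job is handed in when it is done.

Besides the shell and the picture viewer there is one more tool, called after "Request:" as name(argument=value, ...) on one line, values as JSON. servo_tool: Moves the arm, as the interface text tells. Its arguments: {"type":"object","properties":{"series":{"type":"array"},"hand":{"type":"number"}},"required":["series"]}

```bash
mkdir -p pics; ls
cat > h.py <<'E'
import numpy as np, cv2
from cell import bot
from scipy.spatial.transform import Rotation as R
def save(n,f):
    d=bot.get_image(n); cv2.imwrite('pics/'+f+'.png',d['pixels'][:,:,::-1]); np.save('pics/'+f+'.npy',d,allow_pickle=True); return d
def load(f): return np.load('pics/'+f+'.npy',allow_pickle=True).item()
def cloud(d):
    z=d['z_map'];v,u=np.mgrid[0:400,0:640]
    P=np.stack([(u-d['cx'])/d['fx']*z,(v-d['cy'])/d['fy']*z,z],-1)
    if 'rvec' in d:
        M=R.from_rotvec(np.ravel(d['rvec'])).as_matrix(); return (P-np.ravel(d['tvec']))@M
    return P
E
python3 - <<'E'
from h import *
print(bot.get_state())
for n in('scene','top'): d=save(n,n+'0')
E
```

```text
pics
{'t': 0.0, 'joint_pos': array([-5.22140363e+01,  2.33697383e+00,  4.80349433e+00, -2.62709779e-02,
       -9.25619448e+01, -1.91191364e+01]), 'qd': array([ 0.01100377, -0.06823252, -0.0186722 ,  0.01350743,  0.04948858,
       -0.03509909]), 'joint_efforts': array([-8.24438539e-04, -3.68205535e+01,  3.47414267e+01,  6.93284735e+00,
       -5.49393852e-03,  1.05072004e-07]), 'eef_pos': array([ 192.12170036, -568.38202579,  403.7074775 ]), 'eef_rot': array([ 1.79901243e+02, -6.45569077e-03, -1.61332015e+02]), 'wrist_force': array([-0.160819  ,  0.17255194, -0.23930527]), 'wrist_torque': array([ 0.01142379, -0.00638967,  0.05851979]), 'opening': 85.61317150004085}
```

View pics/top0.png

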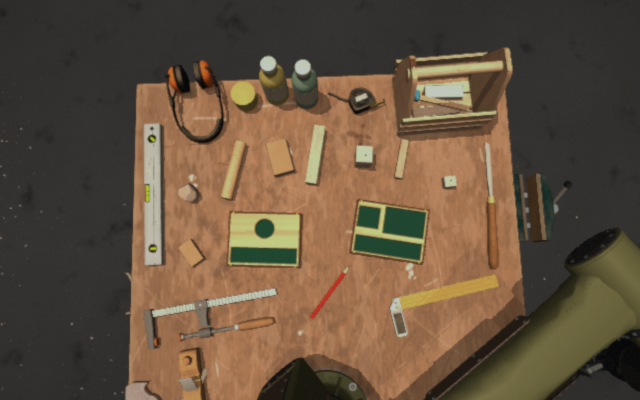

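View pics/scene0.png

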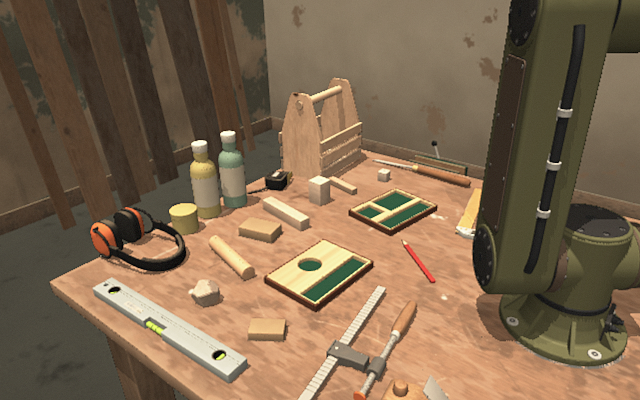

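The top view shows these candidates (column, row):
- Bar: pale bar (315,155), against the thin short stick (402,159) and the round dowel (233,170).
- Head block: (364,156), against the small cube (450,182).
- Sanding block: large (279,157), against small (191,252).
- Ball: (188,190).
- Trays: peg tray (265,239), mallet tray (390,232).

Next I'll check these in an enlarged crop and measure them.

Run:
```python
from h import *
d=load('top0');C=cloud(d)
im=d['pixels'][:,:,::-1]
cv2.imwrite('pics/crop0.png',cv2.resize(im[130:275,170:470],(800,387),interpolation=cv2.INTER_CUBIC))
print(d['fx'],C[239,265],C[300,300])
H=C[...,2]
pts=dict(dowel=(233,170),bar=(315,155),head=(364,156),stick=(402,159),cube=(450,182),sandL=(279,157),sandS=(191,252),ball=(187,194),peg=(265,255),mal=(390,246))
m=((H>8)&(H<300)).astype(np.uint8)
n,lab=cv2.connectedComponents(m,connectivity=4)
for k,(u,v) in pts.items():
    l=lab[v,u]
    if l==0: print(k,'bg',C[v,u]); continue
    P=C[lab==l]; zt=np.percentile(P[:,2],90)
    T=P[P[:,2]>zt-5] if k not in('dowel','ball') else P
    r=cv2.minAreaRect(T[:,:2].astype(np.float32))
    print(k,len(P),'ztop %.1f'%zt,np.round(r[0],1),np.round(r[1],1),round(r[2],1),'mean',T[:,:2].mean(0).round(1))
```

```text
460.67572799729044 [461.46671461 154.01503872  16.64503358] [294.02595047  63.28886964  -1.2263082 ]
dowel 702 ztop 34.6 [657.1 240.9] [ 34.1 165.3] 75.1 mean [654.3 239. ]
bar 685 ztop 34.0 [691.5  11.1] [ 31.1 163.9] 79.3 mean [691.4  10.9]
head 354 ztop 70.4 [ 677.2 -122. ] [43.2 44.5] 87.4 mean [ 677.7 -121.3]
stick 321 ztop 22.7 [ 672.8 -228.4] [ 21.8 110.2] 76.9 mean [ 671.8 -228. ]
cube 157 ztop 33.1 [ 602.8 -354.7] [28.4 31.7] 1.1 mean [ 602.1 -353.8]
sandL 716 ztop 30.3 [688.5 110.3] [94.5 56.7] 13.4 mean [687.5 110.5]
sandS 386 ztop 22.3 [430.3 359.6] [66.5 41. ] 34.5 mean [430.5 359.5]
ball 279 ztop 45.9 [596. 366.] [56.9 44.4] 47.2 mean [593.9 361.8]
peg bg [418.27755108 156.17843407   5.37887656]
mal bg [ 432.44590721 -186.95516386    5.41555039]
```

View pics/crop0.png

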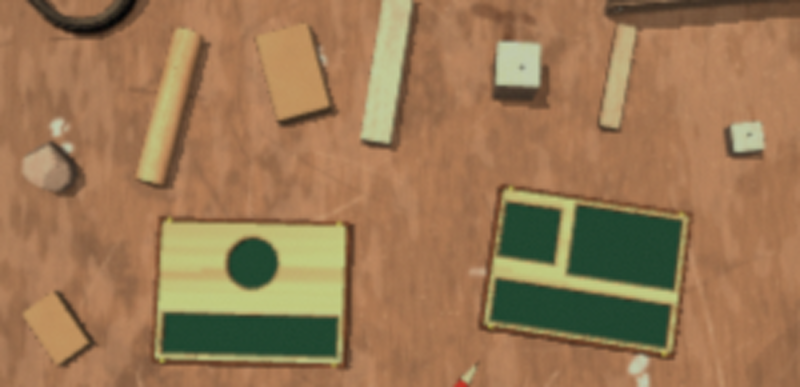

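The crop confirms the choice: the larger sanding block measures about 95x57 against 66x41 for the small one. Next: tray poses, and the bench plane bias.

Run:
```python
from h import *
for nm in('top0','scene0'):
    d=load(nm);C=cloud(d);H=C[...,2]
    s=(abs(H)<7)&(C[...,0]>300)&(C[...,0]<850)&(C[...,1]>-400)&(C[...,1]<420)&(d['z_map']>0)
    g=d['pixels'].astype(int); s&=(g[...,0]>g[...,1]+25)
    P=C[s]
    for _ in range(3):
        A=np.c_[P[:,:2],np.ones(len(P))];c=np.linalg.lstsq(A,P[:,2],rcond=None)[0];r=P[:,2]-A@c;P=P[abs(r)<2]
    print(nm,c,len(P))
    Z=H-(C[...,:2]@c[:2]+c[2])
    n,lab,st,ce=cv2.connectedComponentsWithStats(((Z>10)&(Z<90)&(C[...,0]>300)&(C[...,0]<800)&(abs(C[...,1])<450)).astype(np.uint8),connectivity=4)
    for l in range(1,n):
        if st[l,4]<130: continue
        Q=C[lab==l];z=Z[lab==l]; zt=np.percentile(z,90)
        T=Q[z>zt-4]; r=cv2.minAreaRect(T[:,:2].astype(np.float32))
        print(st[l,:2]+st[l,2:4]//2,len(Q),'zt %.1f'%zt,np.round(r[0],1),np.round(r[1],1),round(r[2],1))
    green=((g[...,1]>g[...,0]+15)&(Z<14)&(C[...,0]>300)&(C[...,0]<600)).astype(np.uint8)
    n,lab,st,ce=cv2.connectedComponentsWithStats(green)
    for l in range(1,n):
        if st[l,4]<100: continue
        T=C[lab==l]; r=cv2.minAreaRect(T[:,:2].astype(np.float32))
        print('green',ce[l].round(),len(T),np.median(Z[lab==l]).round(1),np.round(r[0],1),np.round(r[1],1),round(r[2],1))
```

```text
top0 [-0.00013331  0.0008086   0.09669449] 23025
[442 121] 864 zt 85.9 [ 749.1 -330.1] [230.5  55.6] 79.3
[435 114] 180 zt 32.1 [ 793.3 -329.5] [127.5  13. ] 89.8
[199 131] 358 zt 38.4 [774.  333.7] [ 47.8 128.5] 1.8
[315 155] 681 zt 34.0 [691.4  11. ] [ 31.1 163.9] 79.7
[280 158] 711 zt 30.2 [688.5 110.5] [94.2 56.8] 13.7
[401 159] 320 zt 22.8 [ 672.8 -228.3] [ 21.6 110.2] 76.8
[233 170] 702 zt 34.5 [656.1 240.2] [ 26.6 163.4] 75.7
[363 156] 351 zt 70.6 [ 677.2 -122. ] [43.2 44.5] 87.4
[160 210] 385 zt 23.4 [552.8 446.4] [301.7  11.5] 1.0
[449 182] 154 zt 33.4 [ 603.  -354.6] [28.4 31.6] 2.0
[188 192] 278 zt 45.6 [594.8 363.4] [26.3 33.8] 52.0
[389 232] 1495 zt 20.7 [ 472.7 -184.9] [199.5 149.9] 79.4
[263 240] 2722 zt 21.2 [461.3 158. ] [199.9 149.1] 87.0
[191 253] 381 zt 22.0 [430.5 359.3] [66.4 40.5] 34.3
[242 294] 341 zt 19.4 [307.6 217.6] [ 17.9 180.5] 8.0
green [546. 198.] 205 -6.9 [ 546.1 -630.6] [104.4  29.1] 3.0
green [368. 217.] 380 7.5 [ 514.4 -131. ] [54.9 53.1] 80.0
green [404. 222.] 973 7.4 [ 496.5 -228.2] [107.   69.8] 79.1
green [264. 228.] 247 7.6 [492.  156.5] [47.8
[... 391 characters left out ...]
9 111.7] [94.7 61.4] 14.2
[158 252] 701 zt 37.5 [776.6 337.3] [128.8  45.8] 89.9
[231 256] 767 zt 32.9 [656.2 243.1] [ 24.1 167.9] 75.4
[318 273] 2894 zt 19.2 [459.9 158.6] [203.3 153.6] 86.5
[205 291] 526 zt 44.1 [594.2 365.7] [28.1 35.3] 49.4
[364 311] 420 zt 17.2 [306.9 211.2] [ 18.7 170.9] 8.4
[200 334] 383 zt 22.2 [524.1 445.6] [249.   10.2] 0.4
[266 328] 668 zt 20.1 [428.7 360.2] [67.  43.8] 34.7
green [393. 201.] 322 7.4 [ 498.3 -232.6] [94.  61.1] 79.4
green [405. 215.] 363 7.7 [ 432.3 -182.1] [164.9  35.2] 80.8
green [370. 213.] 127 7.2 [ 515.  -136.1] [46.1 44.2] 78.8
green [333. 280.] 716 7.4 [418.8 157.7] [171.9  34. ] 87.0
green [310. 265.] 165 7.6 [490.9 150.4] [40.9 42.8] 84.4
```

Request:
servo_tool(series=[{"dx": 0.25, "dy": 0.29, "dz": 0, "rz": -15}, {"dx": 0.25, "dy": 0.29, "dz": 0, "rz": -15}, {"dx": 0.25, "dy": 0.29, "dz": 0, "rz": -15}, {"dx": 0.25, "dy": 0.29, "dz": 0, "rz": -15}, {"dx": 0.25, "dy": 0.29, "dz": 0, "rz": -15}, {"dx": 0.25, "dy": 0.29, "dz": 0, "rz": -15}, {"dx": 0.25, "dy": 0.29, "dz": 0, "rz": -15}, {"dx": 0.25, "dy": 0.29, "dz": 0, "rz": -15}])

```text
schema error: expected keys dx, dy, dz, rx, ry, rz
```

Request:
servo_tool(series=[{"dx": 0.25, "dy": 0.29, "dz": 0, "rx": 0, "ry": 0, "rz": -15}, {"dx": 0.25, "dy": 0.29, "dz": 0, "rx": 0, "ry": 0, "rz": -15}, {"dx": 0.25, "dy": 0.29, "dz": 0, "rx": 0, "ry": 0, "rz": -15}, {"dx": 0.25, "dy": 0.29, "dz": 0, "rx": 0, "ry": 0, "rz": -15}, {"dx": 0.25, "dy": 0.29, "dz": 0, "rx": 0, "ry": 0, "rz": -15}, {"dx": 0.25, "dy": 0.29, "dz": 0, "rx": 0, "ry": 0, "rz": -15}, {"dx": 0.25, "dy": 0.29, "dz": 0, "rx": 0, "ry": 0, "rz": -15}, {"dx": 0.25, "dy": 0.29, "dz": 0, "rx": 0, "ry": 0, "rz": -15}])

```text
t: 0.9
eef_pos: [443.4, -276.0, 404.3]
eef_rot: [180.0, -0.0, -176.2]
wrist_force: [-0.1, 0.2, 0.6]
opening: 85.4
```

Request:
servo_tool(series=[{"dx": 0.248, "dy": 0.287, "dz": -0.06, "rx": 0, "ry": 0, "rz": -14.3}, {"dx": 0.248, "dy": 0.287, "dz": -0.06, "rx": 0, "ry": 0, "rz": -14.3}, {"dx": 0.248, "dy": 0.287, "dz": -0.06, "rx": 0, "ry": 0, "rz": -14.3}, {"dx": 0.248, "dy": 0.287, "dz": -0.06, "rx": 0, "ry": 0, "rz": -14.3}, {"dx": 0.248, "dy": 0.287, "dz": -0.06, "rx": 0, "ry": 0, "rz": -14.3}, {"dx": 0.248, "dy": 0.287, "dz": -0.06, "rx": 0, "ry": 0, "rz": -14.3}, {"dx": 0.248, "dy": 0.287, "dz": -0.06, "rx": 0, "ry": 0, "rz": -14.3}, {"dx": 0.248, "dy": 0.287, "dz": -0.06, "rx": 0, "ry": 0, "rz": -14.3}])

```text
t: 1.7
eef_pos: [691.3, 11.1, 342.7]
eef_rot: [-180.0, -0.1, 169.4]
wrist_force: [0.8, -0.6, -0.4]
opening: 85.7
```

```bash
cat >> h.py <<'E'
def wrist(f):
    s=bot.get_state(); d=save('wrist',f)
    T=np.array(d['T_tool_cam']); P=cloud(d)
    P=P@T[:3,:3].T+T[:3,3]
    M=R.from_euler('xyz',s['eef_rot'],degrees=True).as_matrix()
    return s,d,P@M.T+s['eef_pos']
def comps(d,C,lo=10,hi=90,minpx=300,band=4):
    ok=(d['z_map']>0)&(C[...,2]>lo)&(C[...,2]<hi)
    n,lab,st,ce=cv2.connectedComponentsWithStats(ok.astype(np.uint8),connectivity=4)
    for l in range(1,n):
        if st[l,4]<minpx: continue
        Q=C[lab==l];z=Q[:,2];zt=np.percentile(z,90);T=Q[z>zt-band];r=cv2.minAreaRect(T[:,:2].astype(np.float32))
        print(ce[l].round(),len(Q),'zt %.1f'%zt,np.round(r[0],1),np.round(r[1],1),round(r[2],1))
E
python3 - <<'E'
from h import *
s,d,C=wrist('w1'); print(s['eef_pos'],s['eef_rot'],s['joint_pos'])
print(np.array(d['T_tool_cam']))
comps(d,C)
E
```

```text
[691.30109492  11.11630055 342.68876766] [-1.79979002e+02 -1.21534667e-01  1.69437973e+02] [ 1.74228057e+01  1.63079992e+01  1.40744029e+01 -3.85118964e-02
 -8.78835813e+01 -1.17983349e+02]
[[-4.82770761e-05 -9.47879037e-01 -3.18630394e-01  8.16121208e+01]
 [ 9.99999918e-01  8.26161192e-05 -3.97285262e-04 -1.29541517e+00]
 [ 4.02902378e-04 -3.18630387e-01  9.47878955e-01  3.14123674e+01]
 [ 0.00000000e+00  0.00000000e+00  0.00000000e+00  1.00000000e+00]]
[98. 48.] 4568 zt 18.2 [ 526.5 -168.1] [141.9  52.2] 79.4
[577.  95.] 9175 zt 32.2 [659.5 236.5] [ 24.9 159.7] 75.8
[322. 183.] 6021 zt 31.4 [692.8   7.9] [ 31.1 165.4] 79.5
[428. 165.] 6913 zt 27.4 [689.1 107.4] [94.5 58.1] 13.4
[ 78. 210.] 3044 zt 20.3 [ 673.8 -231.1] [ 23.6 110.7] 77.2
[170. 209.] 4774 zt 68.2 [ 677.8 -124.2] [45.3 45.2] 85.2
[618. 280.] 5285 zt 50.0 [887.1 280.5] [135.5  15.7] 18.7
[ 70. 310.] 6732 zt 85.8 [ 747.6 -251. ] [63.4 30.2] 70.4
[542. 313.] 4170 zt 59.0 [854.2 208. ] [70.4 45.5] 65.2
[371. 338.] 3569 zt 83.6 [841.2  32.6] [63.5 22.2] 80.0
[239. 343.] 2271 zt 40.7 [ 842.8 -113.2] [62.2 41.5] 11.2
[423. 341.] 452 zt 55.9 [867.5  82. ] [ 2.6 21.1] 67.9
```

View pics/w1.png

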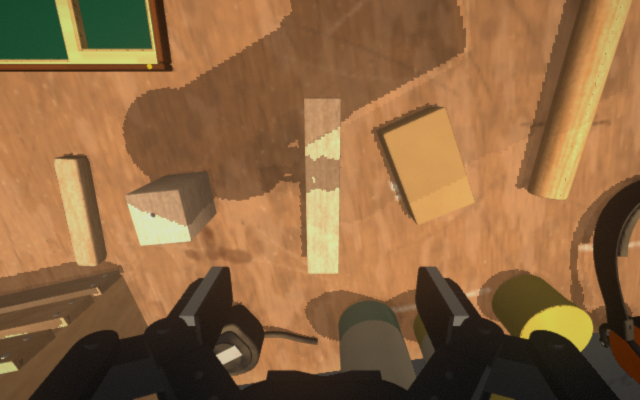

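Wrist view: the bar is at (322,183) and centred between the fingers, the sanding block at (428,165), the dowel at (577,95) and the head block at (170,209). The wrist camera's y readings are about 3 mm below the top camera's.

Request:
servo_tool(series=[{"dx": 0.001, "dy": -0.001, "dz": -0.05, "rx": 0, "ry": 0, "rz": 0}, {"dx": 0.001, "dy": -0.001, "dz": -0.09, "rx": 0, "ry": 0, "rz": 0}, {"dx": 0.001, "dy": -0.001, "dz": -0.12, "rx": 0, "ry": 0, "rz": 0}, {"dx": 0.001, "dy": -0.001, "dz": -0.14, "rx": 0, "ry": 0, "rz": 0}, {"dx": 0.001, "dy": -0.001, "dz": -0.15, "rx": 0, "ry": 0, "rz": 0}, {"dx": 0.001, "dy": -0.001, "dz": -0.158, "rx": 0, "ry": 0, "rz": 0}, {"dx": 0.001, "dy": -0.001, "dz": -0.158, "rx": 0, "ry": 0, "rz": 0}], hand=0.5)

```text
t: 2.45
eef_pos: [691.0, 7.5, 186.2]
eef_rot: [-180.0, -0.0, 169.4]
wrist_force: [-0.6, 0.7, -0.6]
opening: 63.9
```

Request:
servo_tool(series=[{"dx": 0, "dy": 0, "dz": 0, "rx": 0, "ry": 0, "rz": 0}, {"dx": 0, "dy": 0, "dz": 0, "rx": 0, "ry": 0, "rz": 0}, {"dx": 0, "dy": 0, "dz": 0, "rx": 0, "ry": 0, "rz": 0}, {"dx": 0, "dy": 0, "dz": 0, "rx": 0, "ry": 0, "rz": 0}, {"dx": 0, "dy": 0, "dz": 0, "rx": 0, "ry": 0, "rz": 0}, {"dx": 0, "dy": 0, "dz": 0, "rx": 0, "ry": 0, "rz": 0}], hand=-1)

```text
t: 3.05
eef_pos: [691.5, 7.7, 188.5]
eef_rot: [180.0, 0.1, 169.4]
wrist_force: [-0.3, 1.6, 4.8]
opening: 29.4
```

Run:
```python
from h import *
for i in range(4):
    s=bot.get_state(); print(s['t'],s['eef_pos'],s['joint_pos'],s['opening'],s['wrist_force']); bot.get_image('top')
```

```text
3.05 [691.51506248   7.71056887 188.47829439] [ 1.71536820e+01  2.00766572e+01  2.36852604e+00  2.94824292e-02
 -7.21439758e+01 -1.17777705e+02] 29.38925779030774 [-0.26706396  1.552329    4.83579427]
3.1 [691.51473227   7.7145221  188.53559775] [ 1.71537201e+01  2.00724664e+01  2.36991183e+00  2.82896677e-02
 -7.21452156e+01 -1.17776364e+02] 29.669240574466585 [-1.43768188  0.86543521  6.2936852 ]
3.15 [691.51680284   7.69702351 188.49786827] [ 1.71531713e+01  2.00757329e+01  2.36856072e+00  3.21036402e-02
 -7.21449550e+01 -1.17777063e+02] 29.641462623930533 [-0.37182027  0.86146063  5.94156949]
3.2 [691.50821477   7.72826166 188.47501866] [ 1.71550960e+01  2.00764598e+01  2.36823821e+00  2.85921863e-02
 -7.21451041e+01 -1.17780485e+02] 29.600772242113695 [-1.95678537 -0.05077411  6.67064259]
```

Request:
servo_tool(series=[{"dx": 0, "dy": 0, "dz": 0.04, "rx": 0, "ry": 0, "rz": 0}, {"dx": 0, "dy": 0, "dz": 0.08, "rx": 0, "ry": 0, "rz": 0}, {"dx": -0.04, "dy": -0.02, "dz": 0.11, "rx": 0, "ry": 0, "rz": 8}, {"dx": -0.08, "dy": -0.05, "dz": 0.12, "rx": 0, "ry": 0, "rz": 16}, {"dx": -0.12, "dy": -0.08, "dz": 0.12, "rx": 0, "ry": 0, "rz": 24}, {"dx": -0.15, "dy": -0.11, "dz": 0.12, "rx": 0, "ry": 0, "rz": 32}, {"dx": -0.18, "dy": -0.13, "dz": 0.12, "rx": 0, "ry": 0, "rz": 40}, {"dx": -0.21, "dy": -0.15, "dz": 0.12, "rx": 0, "ry": 0, "rz": 48}])

```text
t: 4.05
eef_pos: [479.4, -143.4, 306.3]
eef_rot: [180.0, 0.0, -142.3]
wrist_force: [-0.1, 0.3, -1.0]
opening: 29.5
```

Request:
servo_tool(series=[{"dx": -0.026, "dy": -0.018, "dz": 0, "rx": 0, "ry": 0, "rz": 8}, {"dx": -0.052, "dy": -0.035, "dz": 0, "rx": 0, "ry": 0, "rz": 16}, {"dx": -0.052, "dy": -0.035, "dz": 0, "rx": 0, "ry": 0, "rz": 24}, {"dx": -0.052, "dy": -0.035, "dz": 0, "rx": 0, "ry": 0, "rz": 32}, {"dx": -0.052, "dy": -0.035, "dz": 0, "rx": 0, "ry": 0, "rz": 40}, {"dx": -0.052, "dy": -0.035, "dz": 0, "rx": 0, "ry": 0, "rz": 42.1}, {"dx": -0.052, "dy": -0.035, "dz": 0, "rx": 0, "ry": 0, "rz": 42.1}, {"dx": -0.052, "dy": -0.035, "dz": 0, "rx": 0, "ry": 0, "rz": 42.1}])

```text
t: 4.85
eef_pos: [428.9, -177.4, 306.5]
eef_rot: [180.0, 0.0, -100.6]
wrist_force: [-0.3, 0.7, 0.1]
opening: 29.8
```

Run:
```python
from h import *
bot.get_image('top');bot.get_image('top')
s,d,C=wrist('w2'); print(s['eef_pos'],s['eef_rot'],s['qd'].round(2),s['opening'])
comps(d,C,lo=10,hi=30)
comps(d,C,lo=90,hi=250)
```

```text
[ 429.01437697 -177.40300017  306.55700869] [ 1.79986063e+02  2.23085360e-03 -1.00586592e+02] [-0.06  0.12  0.07 -0.03 -0.01  0.25] 29.73915462121286
[46. 18.] 896 zt 28.2 [ 599.7 -343.1] [31.1 11.1] 25.0
[238. 165.] 9493 zt 18.2 [ 472.9 -188.6] [199.  149.8] 79.4
[552. 130.] 4636 zt 14.3 [ 243.9 -199.2] [101.5  30.6] 11.4
[ 47. 190.] 2592 zt 20.4 [ 656.2 -228.1] [22.4 77.5] 76.7
[ 82. 292.] 1253 zt 28.1 [ 666.1 -134.4] [31.2 61.2] 40.1
[324. 305.] 52496 zt 212.4 [ 427.  -189.6] [ 15.4 123. ] 79.3
```

View pics/w2.png

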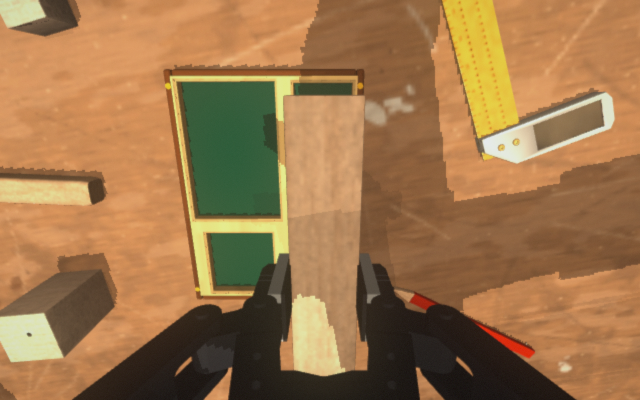

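Run:
```python
from h import *
d=load('w2');T=np.array(d['T_tool_cam'])
P=cloud(d)@T[:3,:3].T+T[:3,3]
M=R.from_euler('xyz',[180,0,-100.587],degrees=True).as_matrix()
C=P@M.T+[429.0,-177.4,306.56]
for v in (92,96,98,105,150,200,240): print(v,[C[v,u].round(1).tolist() for u in (290,325,355)])
print('tool',P[100,325],P[200,325])
```

```text
92 [[438.5, -266.9, 17.2], [412.4, -262.1, 6.5], [390.2, -257.8, 17.0]]
96 [[426.3, -261.5, 147.9], [413.4, -259.1, 148.0], [402.4, -257.0, 148.8]]
98 [[426.2, -260.7, 149.8], [413.5, -258.4, 148.7], [402.6, -256.3, 149.0]]
105 [[426.7, -258.3, 150.5], [414.0, -255.9, 148.2], [402.9, -253.8, 148.3]]
150 [[430.4, -242.0, 149.6], [417.0, -239.4, 149.0], [405.5, -237.1, 148.3]]
200 [[434.8, -222.1, 149.7], [420.8, -219.2, 148.8], [408.6, -216.8, 148.3]]
240 [[439.1, -203.7, 147.6], [424.1, -201.5, 148.8], [411.4, -199.1, 148.8]]
tool [ 81.71465529   0.33516708 158.26843555] [ 42.58751538   0.38614561 157.73303302]
```

Request:
servo_tool(series=[{"dx": 0, "dy": -0.002, "dz": -0.04, "rx": 0, "ry": 0, "rz": 0}, {"dx": 0, "dy": -0.002, "dz": -0.07, "rx": 0, "ry": 0, "rz": 0}, {"dx": 0, "dy": -0.002, "dz": -0.09, "rx": 0, "ry": 0, "rz": 0}, {"dx": 0, "dy": -0.002, "dz": -0.1, "rx": 0, "ry": 0, "rz": 0}, {"dx": 0, "dy": -0.002, "dz": -0.106, "rx": 0, "ry": 0, "rz": 0}, {"dx": 0, "dy": -0.002, "dz": -0.11, "rx": 0, "ry": 0, "rz": 0}, {"dx": 0, "dy": -0.002, "dz": -0.11, "rx": 0, "ry": 0, "rz": 0}])

```text
t: 5.7
eef_pos: [429.3, -179.4, 197.1]
eef_rot: [-180.0, -0.0, -100.5]
wrist_force: [0.1, -0.3, -0.7]
opening: 29.7
```

Free of contact, about 1–2 mm above the floor. I'll release partway, then lift.

Request:
servo_tool(series=[{"dx": 0, "dy": 0, "dz": -0.001, "rx": 0, "ry": 0, "rz": 0}, {"dx": 0, "dy": 0, "dz": -0.001, "rx": 0, "ry": 0, "rz": 0}, {"dx": 0, "dy": 0, "dz": -0.001, "rx": 0, "ry": 0, "rz": 0}, {"dx": 0, "dy": 0, "dz": -0.001, "rx": 0, "ry": 0, "rz": 0}], hand=0.1)

```text
t: 6.1
eef_pos: [429.2, -179.5, 196.1]
eef_rot: [-180.0, 0.0, -100.5]
wrist_force: [0.5, -0.4, 0.3]
opening: 47.0
```

Request:
servo_tool(series=[{"dx": 0, "dy": 0, "dz": 0.04, "rx": 0, "ry": 0, "rz": 0}, {"dx": 0, "dy": 0, "dz": 0.09, "rx": 0, "ry": 0, "rz": 0}, {"dx": 0, "dy": 0, "dz": 0.14, "rx": 0, "ry": 0, "rz": 0}, {"dx": 0, "dy": 0, "dz": 0.14, "rx": 0, "ry": 0, "rz": 0}])

```text
t: 6.5
eef_pos: [429.9, -180.0, 344.1]
eef_rot: [-179.3, -0.0, -100.5]
wrist_force: [0.6, 0.6, -0.2]
opening: 46.7
```

Run:
```python
from h import *
bot.get_image('top');bot.get_image('top')
s,d,C=wrist('w3'); print(s['eef_pos'],s['eef_rot'],s['opening'])
comps(d,C,lo=25,hi=80)
comps(d,C,lo=12,hi=24)
```

```text
[ 429.22232497 -179.3928849   337.1274852 ] [-1.79821512e+02  4.99991535e-02 -1.00533804e+02] 46.93110481571751
[59. 18.] 1583 zt 31.9 [ 602.5 -355. ] [31.6 26.9] 3.0
[324. 184.] 6514 zt 38.3 [ 429.9 -180.1] [165.1  31. ] 79.5
[ 74. 301.] 4616 zt 68.1 [ 677.7 -124.4] [44.7 47.2] 85.3
[83. 24.] 488 zt 22.9 [ 596.6 -347. ] [36. 17.] 41.5
[275. 175.] 11374 zt 18.2 [ 472.8 -188.4] [199.6 149.9] 79.4
[527. 130.] 2923 zt 14.4 [ 243.8 -199.2] [101.4  30.4] 11.3
[ 59. 182.] 2833 zt 20.5 [ 671.5 -231.6] [ 22.4 108. ] 76.9
[107. 275.] 552 zt 22.9 [ 666.  -134.5] [30.8 61.1] 40.8
```

View pics/w3.png

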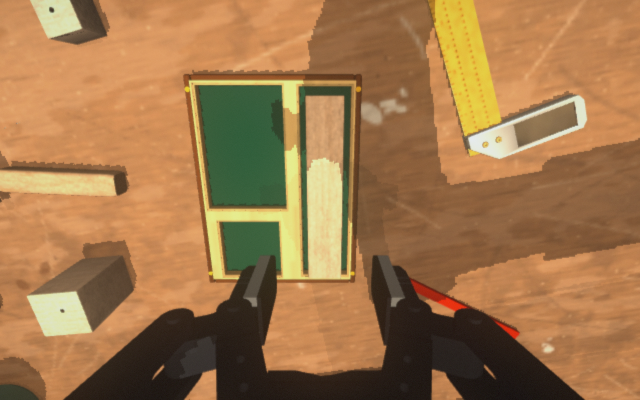

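Request:
servo_tool(series=[{"dx": 0.26, "dy": 0.287, "dz": 0, "rx": 0, "ry": 0, "rz": -8.2}, {"dx": 0.26, "dy": 0.287, "dz": 0, "rx": 0, "ry": 0, "rz": -16.4}, {"dx": 0.26, "dy": 0.287, "dz": 0, "rx": 0, "ry": 0, "rz": -24.6}, {"dx": 0.26, "dy": 0.287, "dz": 0, "rx": 0, "ry": 0, "rz": -32.8}, {"dx": 0.26, "dy": 0.287, "dz": 0, "rx": 0, "ry": 0, "rz": -41}, {"dx": 0.26, "dy": 0.287, "dz": 0, "rx": 0, "ry": 0, "rz": -49.2}, {"dx": 0.26, "dy": 0.287, "dz": 0, "rx": 0, "ry": 0, "rz": -57.4}, {"dx": 0.26, "dy": 0.287, "dz": 0, "rx": 0, "ry": 0, "rz": -65.8}], hand=1)

```text
t: 7.45
eef_pos: [690.2, 109.9, 332.5]
eef_rot: [-180.0, -0.2, -166.6]
wrist_force: [-0.1, -0.1, -0.3]
opening: 85.4
```

Request:
servo_tool(series=[{"dx": 0, "dy": 0, "dz": -0.035, "rx": 0, "ry": 0, "rz": 0}, {"dx": 0, "dy": 0, "dz": -0.035, "rx": 0, "ry": 0, "rz": 0}, {"dx": 0, "dy": 0, "dz": -0.035, "rx": 0, "ry": 0, "rz": 0}, {"dx": 0, "dy": 0, "dz": -0.035, "rx": 0, "ry": 0, "rz": 0}])

```text
t: 7.85
eef_pos: [689.0, 106.8, 302.3]
eef_rot: [-180.0, 0.1, -166.3]
wrist_force: [0.3, -0.4, 0.8]
opening: 85.3
```

Run:
```python
from h import *
s,d,C=wrist('w4'); print(s['eef_pos'],s['eef_rot'],s['opening'])
comps(d,C,lo=12,hi=80)
```

```text
[688.95198334 106.7851989  302.33987635] [-1.79963918e+02  8.64311853e-02 -1.66348776e+02] 85.30844493509198
[522.  19.] 5571 zt 18.1 [536.9 193.8] [ 34.5 127.6] 13.4
[ 32. 124.] 5164 zt 64.7 [ 679.2 -102.7] [45.4  8.3] 1.7
[500. 186.] 8758 zt 32.3 [652.3 238.8] [ 23.9 154.8] 75.4
[327. 198.] 8169 zt 27.4 [689.1 107.6] [94.2 58. ] 13.5
[636. 167.] 301 zt 17.3 [605.7 345.4] [39.8  5.5] 31.0
[ 38. 305.] 5253 zt 40.6 [ 843.6 -117.2] [53.5 65.9] 85.9
[545. 326.] 2441 zt 35.5 [762. 341.] [110.2  31.5] 79.1
[228. 349.] 898 zt 49.2 [846.8  54.8] [37.   5.9] 33.5
[285. 362.] 1459 zt 39.4 [854.6 102.7] [15.6 55.9] 22.3
[634. 369.] 310 zt 20.6 [789.5 448.7] [25.4  9.5] 22.6
[383. 367.] 1208 zt 42.5 [833.5 209.4] [29.2  5.8] 80.8
```

View pics/w4.png

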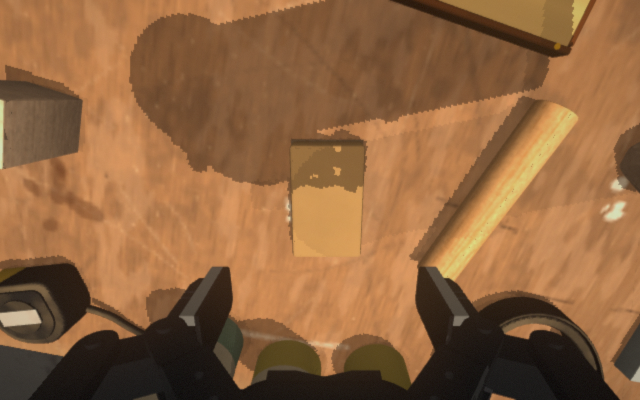

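Request:
servo_tool(series=[{"dx": 0, "dy": 0, "dz": -0.04, "rx": 0, "ry": 0, "rz": 0}, {"dx": 0, "dy": 0, "dz": -0.07, "rx": 0, "ry": 0, "rz": 0}, {"dx": 0, "dy": 0, "dz": -0.09, "rx": 0, "ry": 0, "rz": 0}, {"dx": 0, "dy": 0, "dz": -0.105, "rx": 0, "ry": 0, "rz": 0}, {"dx": 0, "dy": 0, "dz": -0.115, "rx": 0, "ry": 0, "rz": 0}, {"dx": 0, "dy": 0, "dz": -0.12, "rx": 0, "ry": 0, "rz": 0}, {"dx": 0, "dy": 0, "dz": -0.12, "rx": 0, "ry": 0, "rz": 0}], hand=0.8)

```text
t: 8.6
eef_pos: [689.2, 107.5, 181.0]
eef_rot: [180.0, 0.0, -166.3]
wrist_force: [-0.5, 0.1, -0.3]
opening: 77.1
```

Request:
servo_tool(series=[{"dx": 0, "dy": 0, "dz": 0, "rx": 0, "ry": 0, "rz": 0}, {"dx": 0, "dy": 0, "dz": 0, "rx": 0, "ry": 0, "rz": 0}, {"dx": 0, "dy": 0, "dz": 0, "rx": 0, "ry": 0, "rz": 0}, {"dx": 0, "dy": 0, "dz": 0, "rx": 0, "ry": 0, "rz": 0}, {"dx": 0, "dy": 0, "dz": 0, "rx": 0, "ry": 0, "rz": 0}], hand=-1)

```text
t: 9.1
eef_pos: [689.6, 107.8, 182.5]
eef_rot: [180.0, 0.2, -166.3]
wrist_force: [-0.9, 0.2, 5.6]
opening: 58.6
```

Request:
servo_tool(series=[{"dx": 0, "dy": 0, "dz": 0.03, "rx": 0, "ry": 0, "rz": 0}, {"dx": 0, "dy": 0, "dz": 0.07, "rx": 0, "ry": 0, "rz": 0}, {"dx": -0.02, "dy": -0.034, "dz": 0.1, "rx": 0, "ry": 0, "rz": 8.2}, {"dx": -0.04, "dy": -0.07, "dz": 0.12, "rx": 0, "ry": 0, "rz": 16.4}, {"dx": -0.062, "dy": -0.107, "dz": 0.12, "rx": 0, "ry": 0, "rz": 24.6}, {"dx": -0.084, "dy": -0.146, "dz": 0.12, "rx": 0, "ry": 0, "rz": 32.8}, {"dx": -0.106, "dy": -0.185, "dz": 0.12, "rx": 0, "ry": 0, "rz": 41}, {"dx": -0.128, "dy": -0.223, "dz": 0.12, "rx": 0, "ry": 0, "rz": 49.2}])

```text
t: 9.9
eef_pos: [559.7, -116.8, 300.4]
eef_rot: [180.0, 0.0, -116.8]
wrist_force: [1.0, -0.4, -1.4]
opening: 58.3
```

Request:
servo_tool(series=[{"dx": -0.022, "dy": -0.038, "dz": 0, "rx": 0, "ry": 0, "rz": 8}, {"dx": -0.044, "dy": -0.076, "dz": 0, "rx": 0, "ry": 0, "rz": 16.6}, {"dx": -0.066, "dy": -0.114, "dz": 0, "rx": 0, "ry": 0, "rz": 16.6}, {"dx": -0.066, "dy": -0.114, "dz": 0, "rx": 0, "ry": 0, "rz": 16.6}, {"dx": -0.066, "dy": -0.114, "dz": 0, "rx": 0, "ry": 0, "rz": 16.6}, {"dx": -0.066, "dy": -0.114, "dz": 0, "rx": 0, "ry": 0, "rz": 16.6}])

```text
t: 10.5
eef_pos: [495.2, -229.0, 300.4]
eef_rot: [180.0, 0.0, -100.5]
wrist_force: [0.3, 0.4, -1.0]
opening: 58.6
```

Run:
```python
from h import *
s,d,C=wrist('w5'); print(s['eef_pos'],s['eef_rot'],s['opening'])
comps(d,C,lo=12,hi=24)
comps(d,C,lo=100,hi=152)
```

```text
[ 495.24837459 -229.01911191  300.40754203] [ 1.79978688e+02  1.86553517e-02 -1.00524774e+02] 58.606400146847285
[160.  62.] 425 zt 22.9 [ 593.9 -351.4] [40.1 19.6] 52.8
[384. 160.] 4868 zt 18.1 [ 469.2 -208. ] [159.7 150.3] 79.4
[399. 188.] 421 zt 22.9 [ 436.5 -222.1] [99.1 28.4] 61.9
[605. 189.] 1841 zt 14.4 [ 265.7 -194.9] [57.3 31. ] 11.5
[ 23. 217.] 1269 zt 22.9 [ 744.2 -259.3] [ 4.  72.4] 2.1
[118. 235.] 3406 zt 20.2 [ 673.5 -232.3] [ 22.6 111.2] 77.0
[ 18. 354.] 709 zt 22.5 [ 816.6 -129.9] [ 6.1 48.7] 16.0
[324. 267.] 26988 zt 145.1 [ 495.1 -230.4] [95.5 85.9] 79.6
```

View pics/w5.png

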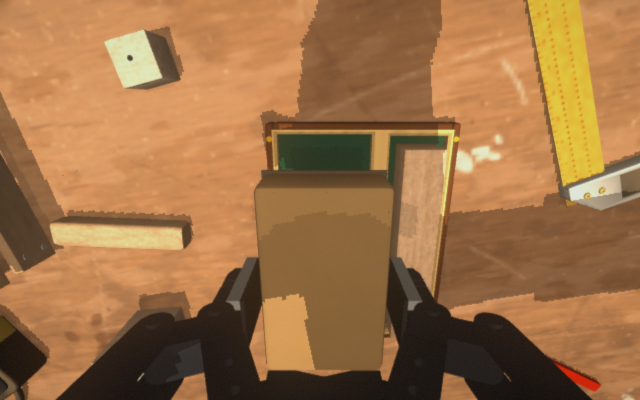

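Request:
servo_tool(series=[{"dx": 0, "dy": 0.001, "dz": -0.04, "rx": 0, "ry": 0, "rz": 0}, {"dx": 0, "dy": 0.001, "dz": -0.07, "rx": 0, "ry": 0, "rz": 0}, {"dx": 0, "dy": 0.001, "dz": -0.09, "rx": 0, "ry": 0, "rz": 0}, {"dx": 0, "dy": 0.001, "dz": -0.1, "rx": 0, "ry": 0, "rz": 0}, {"dx": 0, "dy": 0.001, "dz": -0.106, "rx": 0, "ry": 0, "rz": 0}, {"dx": 0, "dy": 0.001, "dz": -0.11, "rx": 0, "ry": 0, "rz": 0}, {"dx": 0, "dy": 0.001, "dz": -0.11, "rx": 0, "ry": 0, "rz": 0}])

```text
t: 11.25
eef_pos: [495.4, -228.3, 191.1]
eef_rot: [-180.0, -0.0, -100.5]
wrist_force: [0.2, 0.0, -1.0]
opening: 58.3
```

Request:
servo_tool(series=[{"dx": 0, "dy": 0, "dz": 0, "rx": 0, "ry": 0, "rz": 0}, {"dx": 0, "dy": 0, "dz": 0, "rx": 0, "ry": 0, "rz": 0}, {"dx": 0, "dy": 0, "dz": 0, "rx": 0, "ry": 0, "rz": 0}], hand=0.6)

```text
t: 11.55
eef_pos: [495.2, -228.5, 191.4]
eef_rot: [-179.9, -0.0, -100.5]
wrist_force: [0.2, 0.2, -0.4]
opening: 68.5
```

Request:
servo_tool(series=[{"dx": 0, "dy": 0, "dz": 0.04, "rx": 0, "ry": 0, "rz": 0}, {"dx": 0, "dy": 0, "dz": 0.09, "rx": 0, "ry": 0, "rz": 0}, {"dx": 0, "dy": 0, "dz": 0.13, "rx": 0, "ry": 0, "rz": 0}, {"dx": 0, "dy": 0, "dz": 0.13, "rx": 0, "ry": 0, "rz": 0}, {"dx": 0, "dy": 0, "dz": 0.13, "rx": 0, "ry": 0, "rz": 0}])

```text
t: 12.05
eef_pos: [495.1, -228.4, 322.1]
eef_rot: [-179.8, 0.0, -100.5]
wrist_force: [0.3, 0.0, -0.8]
opening: 68.3
```

Run:
```python
from h import *
s,d,C=wrist('w6'); print(s['eef_pos'],s['eef_rot'],s['opening'])
comps(d,C,lo=25,hi=80)
comps(d,C,lo=12,hi=24)
```

```text
[ 495.14843464 -228.44163457  322.08743172] [-1.79830794e+02  3.30334633e-02 -1.00540059e+02] 68.33186747471358
[152.  61.] 1947 zt 31.8 [ 602.9 -357.7] [30.4 31.7] 3.2
[ 20. 225.] 4160 zt 67.9 [ 743.2 -239.8] [ 3.9 37.6] 3.1
[324. 194.] 7450 zt 34.3 [ 495.7 -230. ] [94.6 58. ] 79.5
[410. 212.] 5446 zt 38.1 [ 430.  -180.8] [165.1  31.6] 79.4
[160. 315.] 566 zt 44.8 [ 661.5 -144.8] [ 5.2 18.4] 69.9
[ 17. 355.] 2101 zt 39.9 [ 827.3 -117.2] [70.6 36.4] 62.1
[174.  64.] 338 zt 22.9 [ 594.2 -351.1] [41.  20.4] 51.6
[ 32. 183.] 1672 zt 22.6 [ 745.1 -280. ] [  4.2 114. ] 2.5
[352. 216.] 10807 zt 18.1 [ 472.8 -188.3] [199.7 150.2] 79.5
[391. 214.] 524 zt 23.1 [ 444.  -186.7] [165.2  27. ] 69.8
[593. 180.] 1881 zt 14.3 [ 257.1 -196.6] [75.  30.7] 10.9
[133. 224.] 2936 zt 20.3 [ 673.8 -232.1] [ 22.3 112. ] 76.8
[ 27. 327.] 951 zt 22.6 [ 821.5 -142. ] [ 7.5 74.8] 17.7
[166. 305.] 360 zt 22.8 [ 674.9 -145.6] [ 8.9 45.7] 74.0
```

View pics/w6.png

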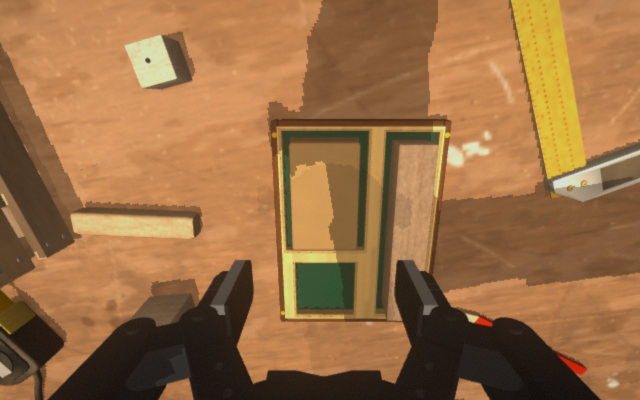

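Request:
servo_tool(series=[{"dx": 0.183, "dy": 0.104, "dz": -0.01, "rx": 0, "ry": 0, "rz": 6.5}, {"dx": 0.183, "dy": 0.104, "dz": -0.01, "rx": 0, "ry": 0, "rz": 6.5}, {"dx": 0.183, "dy": 0.104, "dz": -0.01, "rx": 0, "ry": 0, "rz": 6.5}, {"dx": 0.183, "dy": 0.104, "dz": -0.01, "rx": 0, "ry": 0, "rz": 6.5}, {"dx": 0.183, "dy": 0.104, "dz": -0.01, "rx": 0, "ry": 0, "rz": 6.5}, {"dx": 0.183, "dy": 0.104, "dz": -0.01, "rx": 0, "ry": 0, "rz": 6.5}, {"dx": 0.183, "dy": 0.104, "dz": -0.01, "rx": 0, "ry": 0, "rz": 6.5}, {"dx": 0.183, "dy": 0.104, "dz": -0.01, "rx": 0, "ry": 0, "rz": 6.5}], hand=1)

```text
t: 12.9
eef_pos: [677.2, -125.3, 311.1]
eef_rot: [-180.0, -0.0, -94.1]
wrist_force: [-0.6, -0.0, -0.6]
opening: 85.6
```

Run:
```python
from h import *
bot.get_image('top')
s,d,C=wrist('w7'); print(s['eef_pos'],s['eef_rot'],s['opening'])
comps(d,C,lo=12,hi=80)
```

```text
[ 677.14127668 -125.35483587  311.44714202] [-1.79954025e+02 -2.19096066e-04 -9.40907845e+01] 85.33461025724388
[63. 12.] 1235 zt 23.9 [ 853.5 -277.9] [16.2 31.8] 83.4
[208.  42.] 2722 zt 74.7 [ 743.3 -242.5] [44.8  7.4] 84.0
[567. 109.] 28089 zt 34.8 [ 484.3 -176.3] [ 89.3 175. ] 10.6
[318.  64.] 4653 zt 20.2 [ 673.5 -231.6] [ 21.9 110. ] 76.9
[75. 93.] 1682 zt 74.0 [ 825.6 -223.2] [91.1  0.4] 3.0
[125. 208.] 6956 zt 40.4 [ 846.9 -126.5] [61.  66.6] 21.1
[323. 212.] 4651 zt 68.1 [ 678.  -124.4] [44.3 45. ] 85.3
[609. 363.] 766 zt 17.5 [393.3  73.6] [34.2 69.8] 38.5
```

View pics/w7.png

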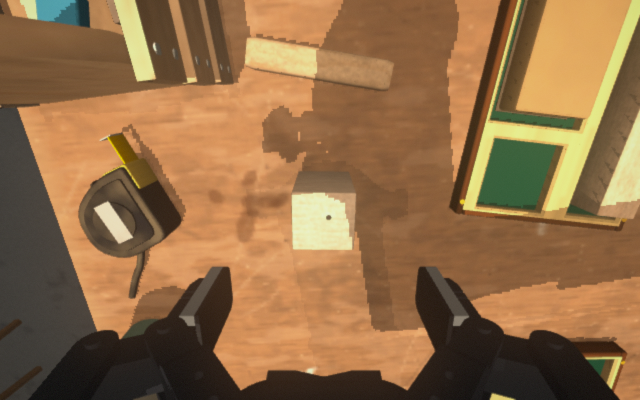

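Request:
servo_tool(series=[{"dx": 0, "dy": 0, "dz": -0.04, "rx": 0, "ry": 0, "rz": -0.7}, {"dx": 0, "dy": 0, "dz": -0.07, "rx": 0, "ry": 0, "rz": -0.7}, {"dx": 0, "dy": 0, "dz": -0.09, "rx": 0, "ry": 0, "rz": -0.7}, {"dx": 0, "dy": 0, "dz": -0.1, "rx": 0, "ry": 0, "rz": -0.7}, {"dx": 0, "dy": 0, "dz": -0.103, "rx": 0, "ry": 0, "rz": -0.7}, {"dx": 0, "dy": 0, "dz": -0.103, "rx": 0, "ry": 0, "rz": -0.7}])

```text
t: 13.6
eef_pos: [678.1, -124.7, 208.8]
eef_rot: [-179.9, -0.0, -94.7]
wrist_force: [0.7, -0.1, 0.2]
opening: 85.6
```

Request:
servo_tool(series=[{"dx": 0, "dy": 0, "dz": 0, "rx": 0, "ry": 0, "rz": 0}, {"dx": 0, "dy": 0, "dz": 0, "rx": 0, "ry": 0, "rz": 0}, {"dx": 0, "dy": 0, "dz": 0, "rx": 0, "ry": 0, "rz": 0}, {"dx": 0, "dy": 0, "dz": 0, "rx": 0, "ry": 0, "rz": 0}, {"dx": 0, "dy": 0, "dz": 0, "rx": 0, "ry": 0, "rz": 0}, {"dx": 0, "dy": 0, "dz": 0, "rx": 0, "ry": 0, "rz": 0}], hand=-1)

```text
t: 14.2
eef_pos: [678.4, -124.4, 208.9]
eef_rot: [-179.9, -0.0, -94.7]
wrist_force: [-0.1, 0.8, 5.5]
opening: 44.5
```

Request:
servo_tool(series=[{"dx": 0, "dy": 0, "dz": 0.03, "rx": 0, "ry": 0, "rz": 0}, {"dx": 0, "dy": 0, "dz": 0.07, "rx": 0, "ry": 0, "rz": 0}, {"dx": -0.04, "dy": -0.002, "dz": 0.09, "rx": 0, "ry": 0, "rz": -3}, {"dx": -0.08, "dy": -0.005, "dz": 0.09, "rx": 0, "ry": 0, "rz": -5.8}, {"dx": -0.12, "dy": -0.0085, "dz": 0.09, "rx": 0, "ry": 0, "rz": -5.8}, {"dx": -0.15, "dy": -0.0085, "dz": 0.09, "rx": 0, "ry": 0, "rz": -5.8}, {"dx": -0.165, "dy": -0.0085, "dz": 0.09, "rx": 0, "ry": 0, "rz": -5.8}, {"dx": -0.165, "dy": -0.0085, "dz": 0.09, "rx": 0, "ry": 0, "rz": -5.8}])

```text
t: 15.0
eef_pos: [511.5, -133.0, 297.7]
eef_rot: [180.0, 0.0, -100.5]
wrist_force: [0.3, 0.8, -0.3]
opening: 44.3
```

Run:
```python
from h import *
bot.get_image('top')
s,d,C=wrist('w8'); print(s['eef_pos'],s['eef_rot'],s['opening'])
comps(d,C,lo=146,hi=175,band=6)
```

```text
[ 512.50531779 -132.9337159   297.66453746] [-1.79985379e+02  2.72328311e-02 -1.00534126e+02] 44.55034160329031
[324. 303.] 14965 zt 167.6 [ 512.2 -135.8] [25.8 89.6] 79.3
```

View pics/w8.png

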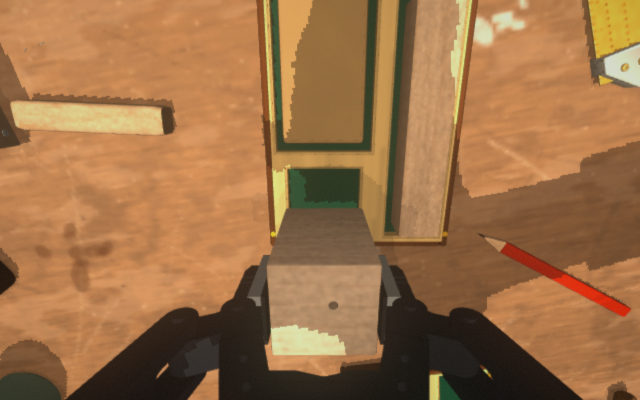

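Request:
servo_tool(series=[{"dx": 0, "dy": 0, "dz": -0.03, "rx": 0, "ry": 0, "rz": 0}, {"dx": 0, "dy": 0, "dz": -0.05, "rx": 0, "ry": 0, "rz": 0}, {"dx": 0, "dy": 0, "dz": -0.065, "rx": 0, "ry": 0, "rz": 0}, {"dx": 0, "dy": 0, "dz": -0.074, "rx": 0, "ry": 0, "rz": 0}, {"dx": 0, "dy": 0, "dz": -0.079, "rx": 0, "ry": 0, "rz": 0}, {"dx": 0, "dy": 0, "dz": -0.081, "rx": 0, "ry": 0, "rz": 0}, {"dx": 0, "dy": 0, "dz": -0.081, "rx": 0, "ry": 0, "rz": 0}])

```text
t: 15.8
eef_pos: [513.3, -132.9, 217.2]
eef_rot: [-180.0, -0.0, -100.5]
wrist_force: [0.0, 0.9, 0.0]
opening: 44.2
```

Request:
servo_tool(series=[{"dx": 0, "dy": 0, "dz": 0, "rx": 0, "ry": 0, "rz": 0}, {"dx": 0, "dy": 0, "dz": 0, "rx": 0, "ry": 0, "rz": 0}, {"dx": 0, "dy": 0, "dz": 0, "rx": 0, "ry": 0, "rz": 0}, {"dx": 0, "dy": 0, "dz": 0, "rx": 0, "ry": 0, "rz": 0}], hand=0.3)

```text
t: 16.2
eef_pos: [513.1, -132.9, 217.0]
eef_rot: [-180.0, 0.0, -100.5]
wrist_force: [0.2, -0.4, -0.5]
opening: 55.2
```

Request:
servo_tool(series=[{"dx": 0, "dy": 0, "dz": 0.04, "rx": 0, "ry": 0, "rz": 0}, {"dx": 0, "dy": 0, "dz": 0.09, "rx": 0, "ry": 0, "rz": 0}, {"dx": 0, "dy": 0, "dz": 0.11, "rx": 0, "ry": 0, "rz": 0}, {"dx": 0, "dy": 0, "dz": 0.11, "rx": 0, "ry": 0, "rz": 0}, {"dx": 0, "dy": 0, "dz": 0.11, "rx": 0, "ry": 0, "rz": 0}])

```text
t: 16.7
eef_pos: [513.0, -132.8, 326.6]
eef_rot: [-180.0, 0.0, -100.5]
wrist_force: [-0.3, -0.2, -0.2]
opening: 55.6
```

Run:
```python
from h import *
s,d,C=wrist('w9'); print(s['eef_pos'],s['eef_rot'],s['opening'])
comps(d,C,lo=40,hi=90)
comps(d,C,lo=12,hi=24)
```

```text
[ 512.97370939 -132.84070138  326.63088088] [-1.79985405e+02  3.96283958e-02 -1.00537075e+02] 55.55350520655369
[323. 209.] 4042 zt 75.1 [ 513.7 -132.8] [44.5 45.1] 79.8
[ 22. 390.] 945 zt 58.1 [845.3   1.3] [ 6.  28.9] 53.7
[359. 128.] 11767 zt 18.2 [ 473.6 -183.8] [189.5 150.3] 79.5
[394. 109.] 613 zt 22.8 [ 444.9 -184. ] [161.9   0.8] 79.5
[609.  65.] 1952 zt 14.6 [ 268.6 -194.1] [51.3 30.3] 11.5
[ 20. 101.] 1038 zt 22.7 [ 743.9 -254.3] [ 3.3 62.7] 2.4
[113. 115.] 3682 zt 20.4 [ 673.4 -231.8] [ 21.9 111.6] 77.0
[ 16. 257.] 604 zt 22.5 [ 816.9 -118.1] [47.8 17.8] 78.9
[368. 361.] 1043 zt 17.9 [504.2  63.2] [40.9 56.1] 68.9
[ 51. 369.] 642 zt 22.9 [846.9   9.3] [18.2 58.1] 45.9
[605. 387.] 562 zt 22.0 [241.5 148.5] [20.7 32.4] 3.1
```

View pics/w9.png

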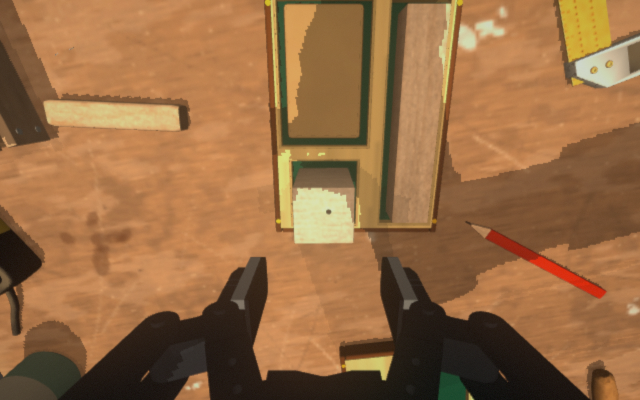

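Request:
servo_tool(series=[{"dx": 0.018, "dy": 0.046, "dz": 0, "rx": 0, "ry": 0, "rz": 8}, {"dx": 0.036, "dy": 0.092, "dz": 0, "rx": 0, "ry": 0, "rz": 16}, {"dx": 0.054, "dy": 0.138, "dz": 0, "rx": 0, "ry": 0, "rz": 24}, {"dx": 0.072, "dy": 0.184, "dz": 0, "rx": 0, "ry": 0, "rz": 32}, {"dx": 0.09, "dy": 0.23, "dz": 0, "rx": 0, "ry": 0, "rz": 40}, {"dx": 0.108, "dy": 0.276, "dz": 0, "rx": 0, "ry": 0, "rz": 48}, {"dx": 0.126, "dy": 0.32, "dz": 0, "rx": 0, "ry": 0, "rz": 56}, {"dx": 0.144, "dy": 0.36, "dz": 0, "rx": 0, "ry": 0, "rz": 64}], hand=1)

```text
t: 17.55
eef_pos: [657.2, 229.3, 324.3]
eef_rot: [179.8, 0.1, -36.2]
wrist_force: [1.1, -0.7, -0.3]
opening: 85.1
```

Request:
servo_tool(series=[{"dx": 0, "dy": 0.01, "dz": -0.01, "rx": 0, "ry": 0, "rz": 8}, {"dx": 0, "dy": 0.01, "dz": -0.01, "rx": 0, "ry": 0, "rz": 16}, {"dx": 0, "dy": 0.01, "dz": -0.01, "rx": 0, "ry": 0, "rz": 21.9}, {"dx": 0, "dy": 0.01, "dz": -0.01, "rx": 0, "ry": 0, "rz": 21.9}, {"dx": 0, "dy": 0.01, "dz": -0.01, "rx": 0, "ry": 0, "rz": 21.9}, {"dx": 0, "dy": 0.01, "dz": -0.01, "rx": 0, "ry": 0, "rz": 21.9}])

```text
t: 18.15
eef_pos: [657.0, 236.9, 316.1]
eef_rot: [180.0, 0.0, -14.8]
wrist_force: [0.3, 0.5, 0.0]
opening: 85.7
```

Run:
```python
from h import *
s,d,C=wrist('w10'); print(s['eef_pos'],s['eef_rot'],s['joint_pos'])
comps(d,C,lo=8,hi=80,band=18)
comps(d,C,lo=20,hi=40,band=8)
```

```text
[657.01063258 236.87959816 316.0863377 ] [ 1.79961988e+02  3.35936655e-02 -1.47627012e+01] [ 3.61668101e+01  1.75885573e+01  1.28436568e+01 -2.13048378e-03
 -8.53057839e+01  3.90706752e+01]
[132.  74.] 8197 zt 43.5 [788.7 342.7] [143.4  88.6] 75.8
[ 64. 218.] 13338 zt 20.9 [681.6 467.7] [236.9  48.8] 1.6
[320. 188.] 7193 zt 32.3 [656.7 238.6] [ 32.9 164.5] 75.2
[195. 274.] 607 zt 34.0 [614.8 372.5] [13.9 38.9] 24.4
[510. 300.] 4166 zt 18.0 [496.2  94.1] [81.4 75.6] 86.8
[385. 334.] 5952 zt 17.9 [486.6 210.3] [ 87.6 108. ] 87.4
[147.  81.] 6182 zt 38.0 [789.1 342.8] [143.4  86.7] 75.4
[ 14. 117.] 475 zt 21.4 [782.4 455.4] [34.9 16.2] 0.5
[320. 188.] 7029 zt 32.3 [656.7 238.6] [ 29.4 164.5] 75.1
[ 33. 151.] 320 zt 21.3 [755. 455.] [19.2 29.7] 74.1
[ 49. 177.] 302 zt 21.2 [729.7 454.2] [27.5 16. ] 2.3
[ 50. 229.] 2030 zt 21.3 [684.5 476.6] [116.5  27.9] 1.3
[ 75. 218.] 349 zt 21.0 [693.1 451.1] [13.8 46.6] 87.0
[192. 278.] 440 zt 34.7 [612.5 372.5] [ 8.7 37.3] 26.3
[120. 299.] 325 zt 21.1 [608.3 450.5] [44.9 15.8] 1.9
```

View pics/w10.png

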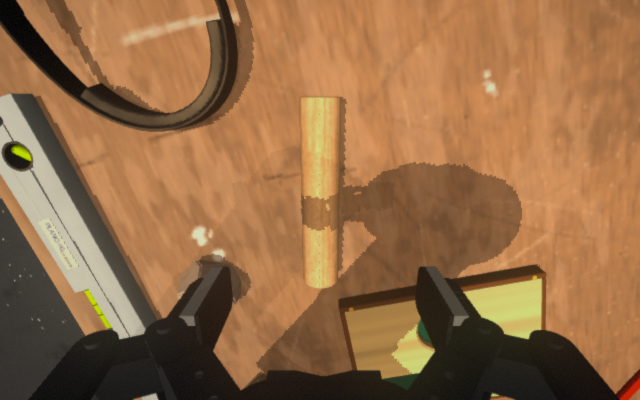

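Request:
servo_tool(series=[{"dx": 0, "dy": 0.001, "dz": -0.045, "rx": 0, "ry": 0, "rz": 0}, {"dx": 0, "dy": 0.001, "dz": -0.08, "rx": 0, "ry": 0, "rz": 0}, {"dx": 0, "dy": 0.001, "dz": -0.105, "rx": 0, "ry": 0, "rz": 0}, {"dx": 0, "dy": 0.001, "dz": -0.12, "rx": 0, "ry": 0, "rz": 0}, {"dx": 0, "dy": 0.001, "dz": -0.128, "rx": 0, "ry": 0, "rz": 0}, {"dx": 0, "dy": 0.001, "dz": -0.133, "rx": 0, "ry": 0, "rz": 0}, {"dx": 0, "dy": 0.001, "dz": -0.133, "rx": 0, "ry": 0, "rz": 0}, {"dx": 0, "dy": 0.001, "dz": -0.133, "rx": 0, "ry": 0, "rz": 0}], hand=0.5)

```text
t: 19.0
eef_pos: [657.5, 238.3, 185.2]
eef_rot: [-179.9, -0.1, -14.6]
wrist_force: [-0.7, 0.7, 0.4]
opening: 63.7
```

Request:
servo_tool(series=[{"dx": 0, "dy": 0, "dz": 0, "rx": 0, "ry": 0, "rz": 0}, {"dx": 0, "dy": 0, "dz": 0, "rx": 0, "ry": 0, "rz": 0}, {"dx": 0, "dy": 0, "dz": 0, "rx": 0, "ry": 0, "rz": 0}, {"dx": 0, "dy": 0, "dz": 0, "rx": 0, "ry": 0, "rz": 0}, {"dx": 0, "dy": 0, "dz": 0, "rx": 0, "ry": 0, "rz": 0}, {"dx": 0, "dy": 0, "dz": 0, "rx": 0, "ry": 0, "rz": 0}], hand=-1)

```text
t: 19.6
eef_pos: [657.3, 238.2, 184.8]
eef_rot: [-180.0, -0.1, -14.6]
wrist_force: [-1.7, -0.8, 4.5]
opening: 30.5
```

Request:
servo_tool(series=[{"dx": 0, "dy": 0, "dz": 0.03, "rx": 0, "ry": 0, "rz": 0}, {"dx": 0, "dy": 0, "dz": 0.07, "rx": 0, "ry": 0, "rz": 0}, {"dx": -0.03, "dy": -0.01, "dz": 0.1, "rx": 0, "ry": 0, "rz": -8}, {"dx": -0.06, "dy": -0.02, "dz": 0.12, "rx": 0, "ry": 0, "rz": -16}, {"dx": -0.09, "dy": -0.03, "dz": 0.12, "rx": 0, "ry": 0, "rz": -24}, {"dx": -0.12, "dy": -0.04, "dz": 0.12, "rx": 0, "ry": 0, "rz": -32}, {"dx": -0.15, "dy": -0.05, "dz": 0.12, "rx": 0, "ry": 0, "rz": -40}, {"dx": -0.18, "dy": -0.06, "dz": 0.12, "rx": 0, "ry": 0, "rz": -48}])

```text
t: 20.4
eef_pos: [475.7, 177.5, 302.7]
eef_rot: [179.9, 0.0, -63.0]
wrist_force: [-0.6, 0.5, -1.0]
opening: 30.7
```

Request:
servo_tool(series=[{"dx": -0.03, "dy": -0.01, "dz": 0, "rx": 0, "ry": 0, "rz": -8}, {"dx": -0.0595, "dy": -0.02, "dz": 0, "rx": 0, "ry": 0, "rz": -16}, {"dx": -0.0595, "dy": -0.02, "dz": 0, "rx": 0, "ry": 0, "rz": -24}, {"dx": -0.0595, "dy": -0.02, "dz": 0, "rx": 0, "ry": 0, "rz": -30.5}, {"dx": -0.0595, "dy": -0.02, "dz": 0, "rx": 0, "ry": 0, "rz": -30.5}, {"dx": -0.0595, "dy": -0.02, "dz": 0, "rx": 0, "ry": 0, "rz": -30.5}, {"dx": -0.0595, "dy": -0.02, "dz": 0, "rx": 0, "ry": 0, "rz": -30.5}])

```text
t: 21.1
eef_pos: [417.6, 158.1, 303.3]
eef_rot: [180.0, -0.0, -93.0]
wrist_force: [-0.3, -0.0, -1.1]
opening: 30.5
```

Run:
```python
from h import *
bot.get_image('top')
s,d,C=wrist('w11'); print(s['eef_pos'],s['eef_rot'],s['opening'])
comps(d,C,lo=11,hi=24,band=8)
for v in (92,96,100,104,110,150,200): print(v,[C[v,u].round(1).tolist() for u in (290,325,355)])
```

```text
[417.65240907 158.08773212 303.33362649] [ 1.79962619e+02 -2.89691232e-02 -9.30454590e+01] 31.01957137605533
[235. 167.] 21650 zt 18.3 [461.4 155.5] [200.7 150. ] 86.7
[449. 230.] 3413 zt 16.0 [308.6 203. ] [ 18.9 157.4] 8.7
[535. 257.] 5071 zt 23.1 [234.8 240.8] [ 45.7 218.7] 3.8
[600. 361.] 1182 zt 22.7 [152.9 338.1] [85.2 37.7] 43.0
[ 11. 377.] 631 zt 22.2 [744.9 330.9] [57.   9.7] 89.0
92 [[438.1, 70.5, 16.5], [411.9, 71.8, 5.2], [389.7, 73.1, 18.4]]
96 [[426.0, 74.3, 141.9], [412.6, 75.0, 149.8], [401.3, 75.6, 143.8]]
100 [[425.8, 75.7, 144.7], [412.7, 76.4, 150.4], [413.1, 75.3, 272.0]]
104 [[425.9, 77.2, 145.2], [412.8, 77.7, 151.0], [401.5, 78.5, 145.1]]
110 [[426.2, 79.3, 144.4], [412.9, 79.8, 150.2], [401.7, 80.6, 146.4]]
150 [[427.5, 94.5, 144.4], [413.6, 94.2, 150.6], [401.9, 95.7, 145.3]]
200 [[429.5, 115.7, 142.6], [414.7, 113.8, 150.9], [402.3, 116.6, 144.2]]
```

View pics/w11.png

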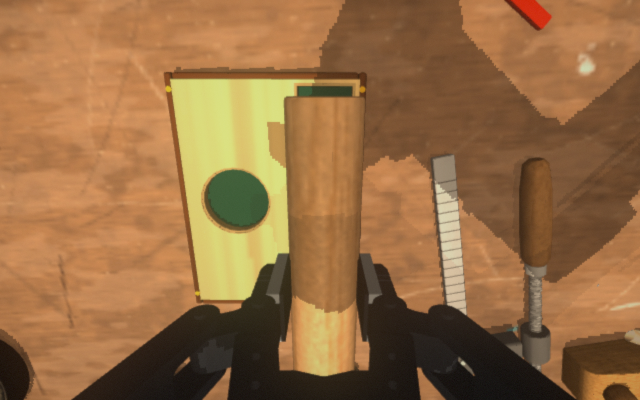

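Request:
servo_tool(series=[{"dx": 0, "dy": 0.001, "dz": -0.04, "rx": 0, "ry": 0, "rz": 0}, {"dx": 0, "dy": 0.001, "dz": -0.07, "rx": 0, "ry": 0, "rz": 0}, {"dx": 0, "dy": 0.001, "dz": -0.09, "rx": 0, "ry": 0, "rz": 0}, {"dx": 0, "dy": 0.001, "dz": -0.1, "rx": 0, "ry": 0, "rz": 0}, {"dx": 0, "dy": 0.001, "dz": -0.106, "rx": 0, "ry": 0, "rz": 0}, {"dx": 0, "dy": 0.001, "dz": -0.1105, "rx": 0, "ry": 0, "rz": 0}, {"dx": 0, "dy": 0.001, "dz": -0.1105, "rx": 0, "ry": 0, "rz": 0}])

```text
t: 21.9
eef_pos: [417.7, 159.2, 193.5]
eef_rot: [-180.0, 0.0, -93.1]
wrist_force: [-0.8, 0.0, -1.3]
opening: 30.9
```

Request:
servo_tool(series=[{"dx": 0, "dy": 0, "dz": 0, "rx": 0, "ry": 0, "rz": 0}, {"dx": 0, "dy": 0, "dz": 0, "rx": 0, "ry": 0, "rz": 0}, {"dx": 0, "dy": 0, "dz": 0, "rx": 0, "ry": 0, "rz": 0}, {"dx": 0, "dy": 0, "dz": 0, "rx": 0, "ry": 0, "rz": 0}], hand=0.2)

```text
t: 22.3
eef_pos: [417.6, 159.2, 193.6]
eef_rot: [-180.0, 0.0, -93.1]
wrist_force: [0.5, -0.1, 0.3]
opening: 50.9
```

Request:
servo_tool(series=[{"dx": 0, "dy": 0, "dz": 0.04, "rx": 0, "ry": 0, "rz": 0}, {"dx": 0, "dy": 0, "dz": 0.09, "rx": 0, "ry": 0, "rz": 0}, {"dx": 0, "dy": 0, "dz": 0.13, "rx": 0, "ry": 0, "rz": 0}, {"dx": 0, "dy": 0, "dz": 0.13, "rx": 0, "ry": 0, "rz": 0}, {"dx": 0, "dy": 0, "dz": 0.13, "rx": 0, "ry": 0, "rz": 0}])

```text
t: 22.8
eef_pos: [417.6, 159.2, 324.1]
eef_rot: [-179.9, 0.1, -93.1]
wrist_force: [0.3, -0.2, -0.7]
opening: 51.2
```

Run:
```python
from h import *
s,d,C=wrist('w12'); print(s['eef_pos'],s['eef_rot'],s['opening'])
comps(d,C,lo=24,hi=60,band=18)
comps(d,C,lo=11,hi=22,band=8)
```

```text
[417.61310226 159.18736753 324.13028726] [-1.79928841e+02  1.16888988e-01 -9.31364917e+01] 51.23264549722966
[324. 187.] 7145 zt 39.4 [418.1 158.6] [164.6  32.8] 86.7
[ 17. 371.] 955 zt 31.7 [751.7 333.9] [84.6 22.5] 81.0
[603. 365.] 3290 zt 51.7 [146.1 354.2] [53.3 47.2] 7.4
[259. 169.] 23834 zt 18.3 [461.3 155.2] [198.9 150.4] 86.9
[443. 230.] 3432 zt 16.0 [306.8 213.5] [ 19.  178.9] 8.6
[520. 239.] 2731 zt 21.1 [230.2 231.9] [ 23.9 201.8] 8.6
[595. 339.] 1082 zt 20.6 [145.3 335.7] [94.9 39.4] 37.0
[ 24. 352.] 806 zt 20.6 [752.1 329.9] [22.5 94.7] 0.7
[327. 360.] 1447 zt 19.0 [429.9 355.8] [65.6 41.2] 33.9
```

View pics/w12.png

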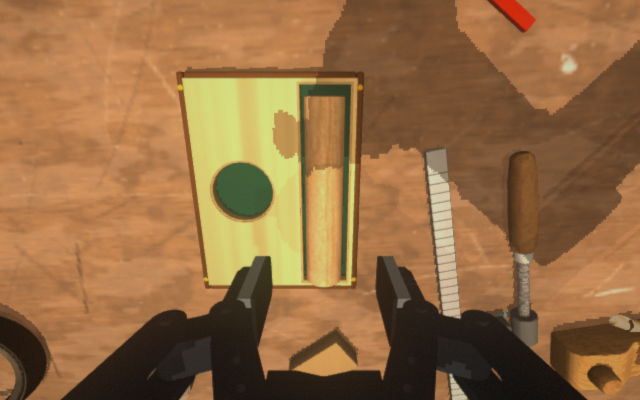

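Request:
servo_tool(series=[{"dx": 0.178, "dy": 0.202, "dz": 0, "rx": 0, "ry": 0, "rz": 0}, {"dx": 0.178, "dy": 0.202, "dz": 0, "rx": 0, "ry": 0, "rz": 0}, {"dx": 0.178, "dy": 0.202, "dz": 0, "rx": 0, "ry": 0, "rz": 0}, {"dx": 0.178, "dy": 0.202, "dz": 0, "rx": 0, "ry": 0, "rz": 0}, {"dx": 0.178, "dy": 0.202, "dz": 0, "rx": 0, "ry": 0, "rz": 0}, {"dx": 0.178, "dy": 0.202, "dz": 0, "rx": 0, "ry": 0, "rz": 0}, {"dx": 0.178, "dy": 0.202, "dz": 0, "rx": 0, "ry": 0, "rz": 0}, {"dx": 0.178, "dy": 0.202, "dz": 0, "rx": 0, "ry": 0, "rz": 0}], hand=1)

```text
t: 23.65
eef_pos: [595.5, 361.1, 320.7]
eef_rot: [179.8, -0.2, -93.1]
wrist_force: [-0.4, 0.5, -0.3]
opening: 85.2
```

Run:
```python
from h import *
bot.get_image('top');bot.get_image('top')
s,d,C=wrist('w13'); print(s['eef_pos'],s['eef_rot'],s['joint_pos'])
comps(d,C,lo=5,hi=60,band=60)
m=(C[...,2]>4)&(C[...,2]<60)&(np.hypot(C[...,0]-595.5,C[...,1]-361)<45)
P=C[m]
# support widths per direction
for a in range(0,180,10):
    u=np.array([np.cos(np.radians(a)),np.sin(np.radians(a))]);q=P[:,:2]@u
    print(a,(q.max()-q.min()).round(1),((q.max()+q.min())/2-u@[595.5,361]).round(1),end=' | ')
im=d['pixels'][:,:,::-1]; cv2.imwrite('pics/w13c.png',cv2.resize(im[120:280,220:420],(800,640))[:600])
```

```text
[595.18255731 360.47975031 322.75357891] [ 1.79960901e+02 -4.10944079e-02 -9.31423542e+01] [ 4.76037495e+01  1.71224731e+01  1.29720882e+01 -4.28477429e-03
 -8.59061770e+01 -5.07458097e+01]
[ 5. 29.] 596 zt 14.1 [838.2 215.4] [44.4 10.8] 68.0
[483.  29.] 11734 zt 31.6 [465.8 234.4] [ 41.8 150.3] 86.8
[ 92. 181.] 7329 zt 45.5 [819.7 357.5] [188.9 126.5] 60.9
[509. 179.] 3950 zt 18.9 [430.7 356.8] [66.6 41.3] 34.4
[323. 199.] 2818 zt 44.6 [595.3 363.8] [55.9 46. ] 43.9
[373. 289.] 12183 zt 20.9 [552.1 463.6] [304.   47.4] 1.8
[151. 302.] 2198 zt 21.1 [765.3 469.6] [69.1 46.9] 2.7
0 53.4 2.4 | 10 55.0 2.0 | 20 55.5 1.9 | 30 55.1 1.6 | 40 55.5 1.7 | 50 56.0 1.8 | 60 55.4 1.9 | 70 54.0 1.8 | 80 52.9 2.0 | 90 51.7 2.1 | 100 50.8 2.7 | 110 49.6 3.4 | 120 48.2 3.4 | 130 46.7 2.6 | 140 46.6 0.7 | 150 47.9 -1.1 | 160 50.3 -1.7 | 170 51.6 -2.0 |
```

View pics/w13.png

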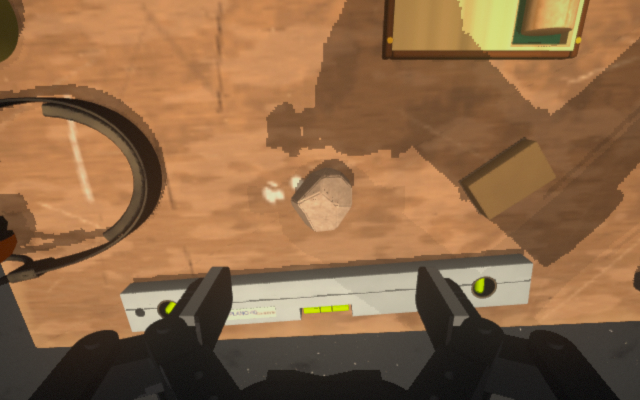

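View pics/w13c.png

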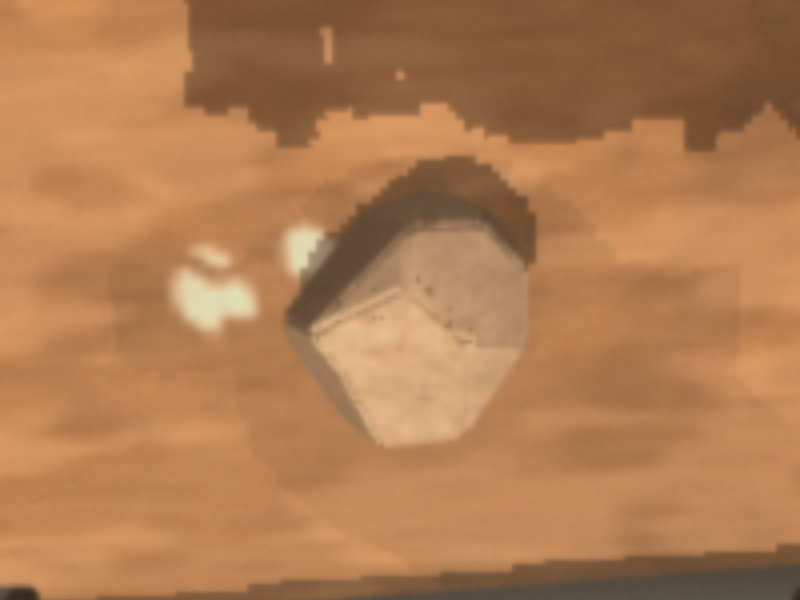

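Run:
```python
from h import *
from scipy.spatial import ConvexHull
d=load('w13');T=np.array(d['T_tool_cam']);P=cloud(d)@T[:3,:3].T+T[:3,3]
M=R.from_euler('xyz',[180,0,-93.14],degrees=True).as_matrix();W=P@M.T+[595.2,360.5,322.75]
m=(W[...,2]>3)&(W[...,2]<60)&(np.hypot(W[...,0]-595.5,W[...,1]-363)<42)
Q=W[m]; sc=load('scene0');S=cloud(sc)+[.7,-3.5,0]; ms=(S[...,2]>3)&(S[...,2]<60)&(np.hypot(S[...,0]-595.5,S[...,1]-363)<42)
print(len(Q),ms.sum())
h=ConvexHull(Q)
# merge hull facets by normal
eq=h.equations; A=[]
for s_,e in zip(h.simplices,eq):
    a,b,c=Q[s_];A.append(np.linalg.norm(np.cross(b-a,c-a))/2)
A=np.array(A); used=np.zeros(len(A),bool)
for i in np.argsort(-A):
    if used[i]: continue
    g=(eq[:,:3]@eq[i,:3]>.97)&~used; used|=g
    if A[g].sum()<60: continue
    n=(eq[g,:3]*A[g,None]).sum(0);n/=np.linalg.norm(n)
    pts=Q[np.unique(h.simplices[g])]
    print('area %d az %.0f el %.0f'%(A[g].sum(),np.degrees(np.arctan2(n[1],n[0])),np.degrees(np.arcsin(n[2]))),'z %.0f-%.0f'%(pts[:,2].min(),pts[:,2].max()), pts.mean(0).round(0))
for a in range(0,360,15):
    u=np.array([np.cos(np.radians(a)),np.sin(np.radians(a))]);q=Q[:,:2]@u; k=q>q.max()-1
    print(a,round(q.max()-u@[595.5,363],1),'z %.0f..%.0f'%(Q[k,2].min(),Q[k,2].max()),end=' | ')
```

```text
2826 579
area 1609 az 124 el -62 z 3-29 [599. 359.  13.]
area 626 az 29 el 24 z 15-41 [617. 374.  25.]
area 248 az 152 el -29 z 15-33 [576. 367.  28.]
area 865 az -53 el 7 z 3-40 [610. 348.  21.]
area 195 az 68 el -68 z 4-18 [618. 371.  14.]
area 506 az 85 el 64 z 33-48 [599. 375.  40.]
area 340 az -132 el 42 z 29-45 [584. 347.  37.]
area 107 az -23 el -19 z 5-23 [621. 358.  18.]
area 72 az -12 el -35 z 5-18 [620. 362.  13.]
area 64 az 140 el -45 z 15-30 [582. 374.  25.]
area 196 az 119 el 55 z 32-46 [587. 375.  38.]
area 67 az -149 el -62 z 5-14 [590. 341.   9.]
area 130 az -142 el 3 z 14-29 [576. 345.  19.]
area 185 az -155 el 36 z 27-43 [576. 354.  34.]
area 111 az -49 el 42 z 39-46 [608. 353.  42.]
area 216 az -72 el 1 z 4-35 [597. 340.  19.]
area 71 az -132 el 65 z 43-48 [590. 356.  46.]
area 171 az -99 el 3 z 11-32 [588. 338.  21.]
area 114 az 137 el 48 z 32-44 [581. 372.  37.]
area 75 az 144 el 27 z 30-37 [577. 373.  34.]
area 84 az 45 el 53 z 32-45 [609. 372.  39.]
area 64 az -38 el 63 z 41-48 [606. 356.  45.]
area 60 az -119 el 2 z 12-29 [581. 340.  22.]
0 29.3 z 18..23 | 15 29.3 z 15..19 | 30 28.4 z 15..18 | 45 28.7 z 18..23 | 60 28.2 z 18..26 | 75 26.9 z 21..32 | 90 26.2 z 29..32 | 105 26.5 z 29..31 | 120 25.9 z 29..30 | 135 23.4 z 29..32 | 150 21.7 z 31..34 | 165 23.0 z 29..35 | 180 24.0 z 25..33 | 195 26.0 z 15..28 | 210 26.6 z 14..28 | 225 27.3 z 14..29 | 240 27.3 z 12..29 | 255 26.4 z 10..29 | 270 25.6 z 8..28 | 285 23.8 z 5..32 | 300 22.5 z 3..21 | 315 22.6 z 4..30 | 330 26.2 z 20..28 | 345 28.1 z 18..28 |
```

The ball, at (323,199), has its widest section at about z 30 on the +y side and an upright face on the -y side. I'll grip it near the world y direction (about 95°, width about 51–52 mm).

Request:
servo_tool(series=[{"dx": 0.0015, "dy": 0.002, "dz": 0, "rx": 0, "ry": 0, "rz": 8}, {"dx": 0.0015, "dy": 0.002, "dz": 0, "rx": 0, "ry": 0, "rz": 16}, {"dx": 0.0015, "dy": 0.002, "dz": 0, "rx": 0, "ry": 0, "rz": 24}, {"dx": 0.0015, "dy": 0.002, "dz": 0, "rx": 0, "ry": 0, "rz": 32}, {"dx": 0.0015, "dy": 0.002, "dz": 0, "rx": 0, "ry": 0, "rz": 40}, {"dx": 0.0015, "dy": 0.002, "dz": 0, "rx": 0, "ry": 0, "rz": 48}, {"dx": 0.0015, "dy": 0.002, "dz": 0, "rx": 0, "ry": 0, "rz": 56}, {"dx": 0.0015, "dy": 0.002, "dz": 0, "rx": 0, "ry": 0, "rz": 64}])

```text
t: 24.6
eef_pos: [596.5, 362.3, 324.2]
eef_rot: [-179.9, -0.0, -28.8]
wrist_force: [0.4, -0.1, 0.0]
opening: 85.5
```

Request:
servo_tool(series=[{"dx": 0, "dy": 0, "dz": 0, "rx": 0, "ry": 0, "rz": 8.5}, {"dx": 0, "dy": 0, "dz": 0, "rx": 0, "ry": 0, "rz": 17}, {"dx": 0, "dy": 0, "dz": 0, "rx": 0, "ry": 0, "rz": 25.5}, {"dx": 0, "dy": 0, "dz": 0, "rx": 0, "ry": 0, "rz": 34}, {"dx": 0, "dy": 0, "dz": 0, "rx": 0, "ry": 0, "rz": 34}, {"dx": 0, "dy": 0, "dz": 0, "rx": 0, "ry": 0, "rz": 34}])

```text
t: 25.2
eef_pos: [596.7, 362.6, 323.8]
eef_rot: [-180.0, -0.0, 4.6]
wrist_force: [0.7, -0.1, 0.4]
opening: 85.4
```

Run:
```python
from h import *
s,d,C=wrist('w14'); print(s['eef_pos'],s['eef_rot'],s['opening'])
Q=C[(C[...,2]>3)&(C[...,2]<60)&(np.hypot(C[...,0]-597,C[...,1]-363)<42)]
for a in range(0,360,15):
    u=np.array([np.cos(np.radians(a)),np.sin(np.radians(a))]);q=Q[:,:2]@u; k=q>q.max()-1
    print(a,round(q.max()-u@[597,363],1),'z %.0f..%.0f'%(Q[k,2].min(),Q[k,2].max()),end=' | ')
im=d['pixels'][:,:,::-1]; cv2.imwrite('pics/w14c.png',im)
```

```text
[596.74044068 362.61372431 323.84452137] [-1.79970859e+02 -3.79790988e-02  4.63197998e+00] 85.4459054577574
0 28.3 z 15..20 | 15 28.4 z 13..17 | 30 27.0 z 12..19 | 45 27.7 z 15..22 | 60 28.1 z 15..23 | 75 27.2 z 18..30 | 90 25.7 z 28..32 | 105 26.5 z 29..32 | 120 26.7 z 29..31 | 135 25.4 z 29..30 | 150 23.1 z 29..34 | 165 24.6 z 33..34 | 180 25.7 z 26..33 | 195 27.7 z 26..27 | 210 28.3 z 26..27 | 225 27.8 z 26..28 | 240 27.4 z 27..29 | 255 26.3 z 7..30 | 270 25.7 z 7..7 | 285 23.6 z 5..27 | 300 21.6 z 4..22 | 315 21.5 z 4..29 | 330 24.8 z 18..27 | 345 26.6 z 15..26 |
```

View pics/w14c.png

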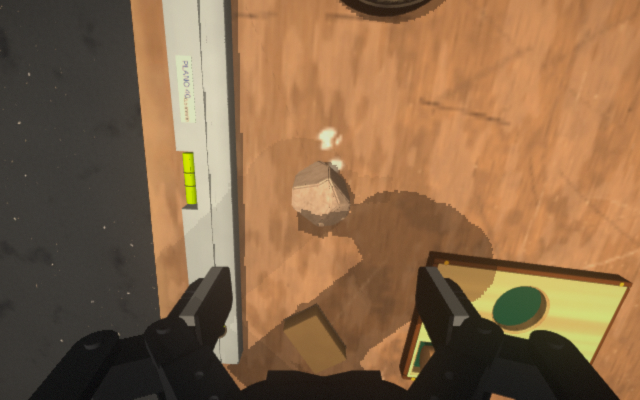

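Request:
servo_tool(series=[{"dx": 0, "dy": 0, "dz": -0.045, "rx": 0, "ry": 0, "rz": 0}, {"dx": 0, "dy": 0, "dz": -0.085, "rx": 0, "ry": 0, "rz": 0}, {"dx": 0, "dy": 0, "dz": -0.11, "rx": 0, "ry": 0, "rz": 0}, {"dx": 0, "dy": 0, "dz": -0.125, "rx": 0, "ry": 0, "rz": 0}, {"dx": 0, "dy": 0, "dz": -0.135, "rx": 0, "ry": 0, "rz": 0}, {"dx": 0, "dy": 0, "dz": -0.14, "rx": 0, "ry": 0, "rz": 0}, {"dx": 0, "dy": 0, "dz": -0.14, "rx": 0, "ry": 0, "rz": 0}, {"dx": 0, "dy": 0, "dz": -0.14, "rx": 0, "ry": 0, "rz": 0}], hand=0.7)

```text
t: 26.05
eef_pos: [597.4, 363.4, 184.8]
eef_rot: [-179.9, -0.1, 4.9]
wrist_force: [-0.1, 1.1, 0.3]
opening: 72.7
```

Request:
servo_tool(series=[{"dx": 0, "dy": 0, "dz": 0, "rx": 0, "ry": 0, "rz": 0}, {"dx": 0, "dy": 0, "dz": 0, "rx": 0, "ry": 0, "rz": 0}, {"dx": 0, "dy": 0, "dz": 0, "rx": 0, "ry": 0, "rz": 0}, {"dx": 0, "dy": 0, "dz": 0, "rx": 0, "ry": 0, "rz": 0}, {"dx": 0, "dy": 0, "dz": 0, "rx": 0, "ry": 0, "rz": 0}], hand=-1)

```text
t: 26.55
eef_pos: [597.4, 363.5, 185.1]
eef_rot: [-179.9, -0.1, 4.9]
wrist_force: [-1.8, 0.9, 6.4]
opening: 48.3
```

Request:
servo_tool(series=[{"dx": 0, "dy": 0, "dz": 0.01, "rx": 0, "ry": 0, "rz": 0}, {"dx": 0, "dy": 0, "dz": 0.03, "rx": 0, "ry": 0, "rz": 0}, {"dx": 0, "dy": 0, "dz": 0.06, "rx": 0, "ry": 0, "rz": 0}, {"dx": 0, "dy": 0, "dz": 0.09, "rx": 0, "ry": 0, "rz": 0}, {"dx": 0, "dy": 0, "dz": 0.1, "rx": 0, "ry": 0, "rz": 0}, {"dx": 0, "dy": 0, "dz": 0.1, "rx": 0, "ry": 0, "rz": 0}])

```text
t: 27.15
eef_pos: [597.3, 363.2, 285.5]
eef_rot: [-179.9, -0.2, 4.9]
wrist_force: [0.4, 0.3, -0.5]
opening: 47.8
```

Run:
```python
from h import *
s,d,C=wrist('w15'); print(s['eef_pos'],s['eef_rot'],s['opening'])
e=s['eef_pos']
Q=C[(C[...,2]>105)&(C[...,2]<160)&(np.hypot(C[...,0]-597,(C[...,1]-363))<35)]
print(np.percentile(Q[:,2],[2,98]))
for a in range(0,360,15):
    u=np.array([np.cos(np.radians(a)),np.sin(np.radians(a))]);q=Q[:,:2]@u; k=q>q.max()-1
    print(a,round(q.max()-u@[597,363],1),'z %.0f..%.0f'%(Q[k,2].min(),Q[k,2].max()),end=' | ')
```

```text
[597.27126593 363.18317691 285.49087582] [-1.79874137e+02 -1.55177679e-01  4.86098755e+00] 47.8243343927477
[115.26944659 155.52532582]
0 28.7 z 112..124 | 15 28.6 z 112..118 | 30 26.9 z 110..160 | 45 31.4 z 154..160 | 60 34.3 z 154..160 | 75 34.9 z 121..160 | 90 34.7 z 121..146 | 105 32.4 z 121..146 | 120 28.0 z 121..146 | 135 25.5 z 132..151 | 150 22.7 z 132..151 | 165 23.3 z 134..135 | 180 25.3 z 127..131 | 195 28.0 z 127..129 | 210 28.8 z 127..128 | 225 27.7 z 127..130 | 240 28.4 z 128..131 | 255 29.8 z 120..146 | 270 33.5 z 120..146 | 285 35.0 z 120..156 | 300 35.0 z 123..160 | 315 33.5 z 152..160 | 330 30.0 z 156..160 | 345 27.8 z 114..127 |
```

View pics/w15.png

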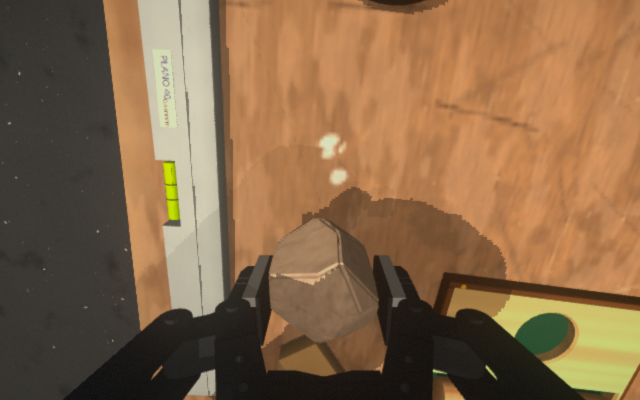

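Run:
```python
from h import *
def W(f,eul,pos):
    d=load(f);T=np.array(d['T_tool_cam']);P=cloud(d)@T[:3,:3].T+T[:3,3]
    M=R.from_euler('xyz',eul,degrees=True).as_matrix();return (P@M.T+pos).reshape(-1,3)
a=W('w13',[180,0,-93.14],[595.2,360.5,322.75]);b=W('w14',[180,0,4.63],[596.74,362.61,323.84])
c=(cloud(load('scene0'))+[.7,-3.8,-1]).reshape(-1,3)
for n,Q in(('a',a),('b',b),('c',c)):
    Q=Q[(Q[:,2]>2.5)&(Q[:,2]<50)&(np.hypot(Q[:,0]-597,Q[:,1]-363)<40)]
    for lo,hi in((2.5,7),(7,11),(11,15)):
        K=Q[(Q[:,2]>lo)&(Q[:,2]<hi)];az=np.degrees(np.arctan2(K[:,1]-363,K[:,0]-597))%360;r=np.hypot(K[:,0]-597,K[:,1]-363)
        print(n,lo,hi,[(int(t),r[(az>=t)&(az<t+20)].max().round(1)) for t in range(0,360,20) if ((az>=t)&(az<t+20)).sum()>2])
```

```text
a 2.5 7 [(260, np.float64(23.7)), (280, np.float64(22.4)), (300, np.float64(21.4))]
a 7 11 [(240, np.float64(26.8)), (260, np.float64(25.6)), (280, np.float64(22.6)), (300, np.float64(21.2))]
a 11 15 [(220, np.float64(28.1)), (240, np.float64(27.4)), (260, np.float64(25.5)), (280, np.float64(22.5)), (300, np.float64(21.0)), (320, np.float64(22.4))]
b 2.5 7 [(280, np.float64(22.1))]
b 7 11 [(280, np.float64(22.5)), (300, np.float64(21.3))]
b 11 15 [(0, np.float64(28.2)), (20, np.float64(26.9)), (280, np.float64(22.2)), (300, np.float64(21.1)), (320, np.float64(21.7))]
c 2.5 7 [(100, np.float64(20.9)), (120, np.float64(23.0)), (140, np.float64(22.3)), (160, np.float64(21.4)), (180, np.float64(22.7)), (200, np.float64(26.7))]
c 7 11 [(80, np.float64(22.8)), (100, np.float64(23.1)), (140, np.float64(23.4)), (160, np.float64(20.4)), (180, np.float64(23.3)), (200, np.float64(26.3))]
c 11 15 [(120, np.float64(24.7)), (140, np.float64(23.1)), (160, np.float64(21.9)), (180, np.float64(26.6)), (200, np.float64(29.1))]
```

Request:
servo_tool(series=[{"dx": -0.02, "dy": -0.04, "dz": 0.01, "rx": 0, "ry": 0, "rz": 0}, {"dx": -0.04, "dy": -0.08, "dz": 0.01, "rx": 0, "ry": 0, "rz": 0}, {"dx": -0.06, "dy": -0.12, "dz": 0.01, "rx": 0, "ry": 0, "rz": 0}, {"dx": -0.08, "dy": -0.16, "dz": 0, "rx": 0, "ry": 0, "rz": 0}, {"dx": -0.1, "dy": -0.2, "dz": 0, "rx": 0, "ry": 0, "rz": 0}, {"dx": -0.106, "dy": -0.209, "dz": -0.02, "rx": 0, "ry": 0, "rz": 0}, {"dx": -0.106, "dy": -0.209, "dz": -0.04, "rx": 0, "ry": 0, "rz": 0}, {"dx": -0.106, "dy": -0.209, "dz": -0.05, "rx": 0, "ry": 0, "rz": 0}])

```text
t: 28.0
eef_pos: [489.9, 153.1, 229.6]
eef_rot: [179.9, 0.3, 4.8]
wrist_force: [-0.3, -1.2, -0.6]
opening: 48.1
```

Request:
servo_tool(series=[{"dx": 0, "dy": 0, "dz": -0.01, "rx": 0, "ry": 0, "rz": 0}, {"dx": 0, "dy": 0, "dz": -0.02, "rx": 0, "ry": 0, "rz": 0}, {"dx": 0, "dy": 0, "dz": -0.028, "rx": 0, "ry": 0, "rz": 0}, {"dx": 0, "dy": 0, "dz": -0.034, "rx": 0, "ry": 0, "rz": 0}, {"dx": 0, "dy": 0, "dz": -0.038, "rx": 0, "ry": 0, "rz": 0}, {"dx": 0, "dy": 0, "dz": -0.041, "rx": 0, "ry": 0, "rz": 0}, {"dx": 0, "dy": 0, "dz": -0.042, "rx": 0, "ry": 0, "rz": 0}])

```text
t: 28.7
eef_pos: [491.4, 154.5, 192.1]
eef_rot: [-180.0, -0.1, 4.9]
wrist_force: [-2.8, 2.2, 7.9]
opening: 47.8
```

Run:
```python
from h import *
s,d,C=wrist('w16'); print(s['eef_pos'],s['eef_rot'],s['opening'],s['wrist_force'])
```

```text
[491.35242572 154.45423254 192.07125234] [-1.79972057e+02 -8.11738704e-02  4.88906007e+00] 47.80278333049078 [-2.78377636  2.17596025  7.86752791]
```

View pics/w16.png

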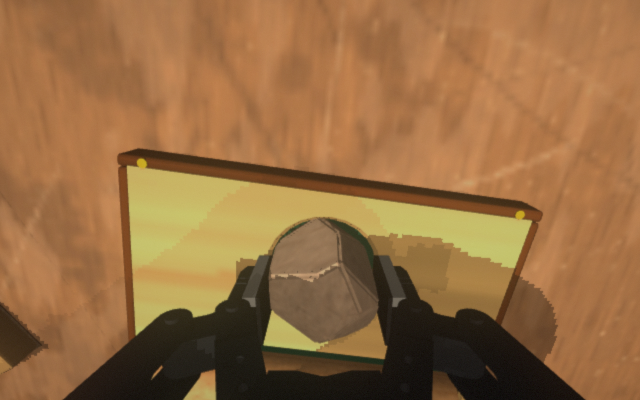

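The ball is on the seat floor: TCP rise is 7 mm and contact force 8 N. Releasing now.

Request:
servo_tool(series=[{"dx": 0, "dy": 0, "dz": 0, "rx": 0, "ry": 0, "rz": 0}, {"dx": 0, "dy": 0, "dz": 0, "rx": 0, "ry": 0, "rz": 0}, {"dx": 0, "dy": 0, "dz": 0, "rx": 0, "ry": 0, "rz": 0}, {"dx": 0, "dy": 0, "dz": 0, "rx": 0, "ry": 0, "rz": 0}, {"dx": 0, "dy": 0, "dz": 0, "rx": 0, "ry": 0, "rz": 0}], hand=0.7)

```text
t: 29.25
eef_pos: [491.1, 154.0, 191.1]
eef_rot: [180.0, 0.0, 4.9]
wrist_force: [-0.0, -0.9, 0.3]
opening: 72.5
```

Request:
servo_tool(series=[{"dx": 0, "dy": 0, "dz": 0.02, "rx": 0, "ry": 0, "rz": 0}, {"dx": 0, "dy": 0, "dz": 0.05, "rx": 0, "ry": 0, "rz": 0}, {"dx": 0, "dy": 0, "dz": 0.09, "rx": 0, "ry": 0, "rz": 0}, {"dx": 0, "dy": 0, "dz": 0.13, "rx": 0, "ry": 0, "rz": 0}, {"dx": 0, "dy": 0, "dz": 0.15, "rx": 0, "ry": 0, "rz": 0}, {"dx": 0, "dy": 0, "dz": 0.15, "rx": 0, "ry": 0, "rz": 0}, {"dx": 0, "dy": 0, "dz": 0.15, "rx": 0, "ry": 0, "rz": 0}])

```text
t: 29.95
eef_pos: [491.0, 154.1, 341.0]
eef_rot: [-180.0, -0.0, 4.9]
wrist_force: [-0.4, 0.2, -0.5]
opening: 73.1
```

Run:
```python
from h import *
s,d,C=wrist('w17'); print(s['eef_pos'],s['eef_rot'],s['opening'])
Q=C[(C[...,2]>22)&(C[...,2]<70)&(np.hypot(C[...,0]-491,C[...,1]-154)<40)]
print(np.percentile(Q[:,2],98))
for a in range(0,180,30):
    u=np.array([np.cos(np.radians(a)),np.sin(np.radians(a))]);q=Q[:,:2]@u-u@[490.8,153.7]; print(a,q.max().round(1),q.min().round(1))
comps(d,C,lo=24,hi=80,band=18)
t=save('top','top1'); save('scene','scene1')
a=load('top0');C0=cloud(a);C1=cloud(t)
comps(t,C1,lo=9,hi=90,minpx=120)
```

```text
[490.98202421 154.1172017  341.03719835] [-1.79968298e+02 -3.43524671e-03  4.86454506e+00] 73.09714777218593
53.61610758447812
0 28.4 -25.6
30 26.8 -27.8
60 27.6 -28.1
90 24.9 -25.4
120 25.6 -22.3
150 22.6 -25.4
[322. 192.] 2587 zt 51.8 [487.6 154.3] [50.7 45. ] 36.8
[625. 195.] 1478 zt 52.6 [ 517.1 -110.9] [ 4.  44.4] 80.4
[312. 260.] 5290 zt 39.2 [419.7 158.5] [165.2  32. ] 86.9
[607. 267.] 2286 zt 38.1 [ 438.8 -131.9] [69.8 31.5] 79.6
[193.  94.] 1597 zt 84.7 [920.1 351.7] [ 51.7 127.1] 9.6
[430. 119.] 1109 zt 85.7 [ 829.  -334.1] [168.9 237.6] 2.3
[475.  93.] 430 zt 82.2 [ 830.6 -436.5] [105.1   3.5] 3.0
[439. 100.] 1545 zt 45.4 [ 819.6 -349.3] [137.2  17.2] 73.2
[243.  96.] 594 zt 62.2 [863.7 206.6] [66.9 64.5] 89.7
[277.  96.] 251 zt 83.0 [858.3 108.6] [29.  66.3] 19.0
[361. 100.] 581 zt 42.1 [ 845.6 -123. ] [58.8 63.5] 20.4
[307. 101.] 232 zt 81.1 [841.7  27.8] [22.3 63.6] 8.6
[152. 177.] 1792 zt 24.4 [641.2 468.1] [317.1  46.6] 1.3
[401. 159.] 321 zt 22.9 [ 674.  -228.7] [ 21.5 106.1] 77.4
[492. 228.] 741 zt 26.4 [ 463.2 -458.9] [ 24.3 191.1] 88.7
[449. 182.] 153 zt 32.9 [ 602.7 -353.4] [28.7 31.3] 1.5
[390. 231.] 3491 zt 41.5 [ 471.2 -183.5] [165. 116.] 80.1
[268. 245.] 2768 zt 40.0 [451.1 158.5] [164.8  94.3] 85.3
[225. 303.] 776 zt 24.2 [279.6 241.4] [ 67.  218.7] 6.6
[398. 317.] 412 zt 16.7 [ 243.7 -195.3] [101.   29.8] 11.5
[249. 324.] 409 zt 25.4 [236.1 186.5] [21.  99.9] 9.4
[323. 386.] 1345 zt 45.7 [71.9 11.9] [23.5 81.3] 14.3
[139. 391.] 464 zt 29.2 [ 75.4 484.6] [83.  42.7] 88.8
```

View pics/w17.png

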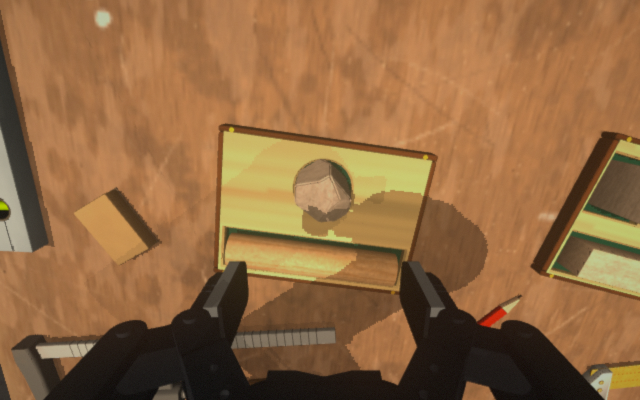

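View pics/top1.png

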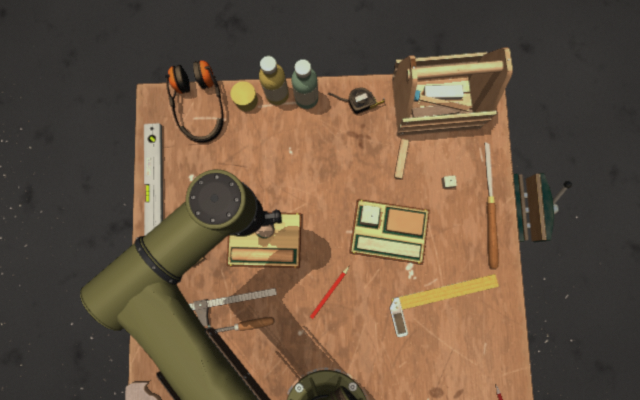

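View pics/scene1.png

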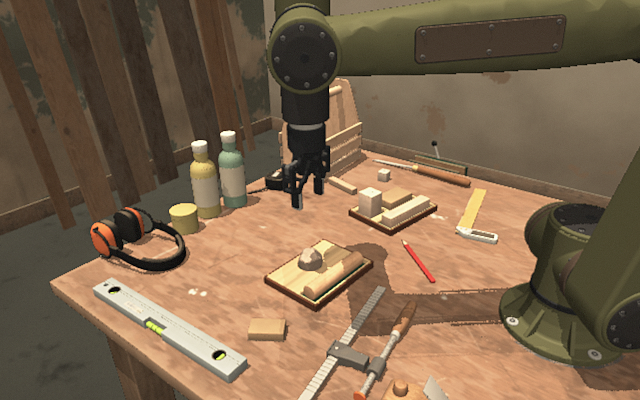

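The pictures show all five parts in their pockets: ball at (322,192) and dowel at (312,260) in the wrist view, head block, sanding block and bar at (370,215), (405,222) and (388,247) in the top view. The stick (402,159) and cube (450,182) have not moved.

```bash
python3 -c "
from h import *
s=bot.get_state();print(s['t'],s['qd'].round(2));print(bot.close_job())"
```

```text
30.1 [-0.05  0.06  0.13  0.2  -0.11  0.03]
the job is handed in; nothing more can be done
None
```

Both kits are made up and the job was handed in at about 30 s of the 115 s allowed; no verdict was reported. Each part was picked up and placed once, with no retries.

**Last checks, from the wrist camera after each release** (offsets are from the pocket centre):

| Part | Offset | Top height, measured / expected |
|---|---|---|
| Square bar | under 1 mm | 38.3 / 38 mm |
| Sanding block | about 1 mm | 34.3 / 34 mm |
| Head block | under 1 mm | 75.1 / 75 mm |
| Dowel | about 1 mm | 39.4 / 40 mm |
| Ball | about 1.5 mm | 53.6 / about 54 mm |

- **Offcuts:** the cube and the stick read within about 1.5 mm of their starting places in the top view. The smaller sanding block was left alone.
- **Disagreement:** the top camera's y readings were about 3 mm higher than the wrist camera's. I went by the wrist camera, since it gave the same positions from different tool angles.
- **Not re-checked closely:** only the peg tray had a close-up at the end. The mallet-tray parts were confirmed by the final top and scene pictures, which still show them seated.

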